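# Stand the grill thermometer up on its fold-out stand

## Task

The grill thermometer lies on its screen on the chopping board, its top edge sticking out over the side of the board. Swing its wire stand fully open, then tip the thermometer up by the overhanging top edge and lower it gently back until it stands by itself on the board, leaning on the stand. Do not let it flop over or fall, and leave the other things where they are.

Things in the scene. Friction and masses are not known exactly. Their poses are not given: they have to be found in the camera images.
- console: Grill thermometer, flat grey box: 110 mm along its x (height of the screen), 160 mm along y, 24 mm thick along z, edges rounded 4 mm, about 0.4 kg. Origin: centre of the screen face. At the start it lies screen down: +z (out of the back) up, origin on the board. Top edge at x = -55 mm, bottom edge at x = +55 mm. Standing, the screen leans back about 25 degrees and +z points 25 degrees below level.
- top_edge (a point): Middle of the thermometer's top edge, in the plane of the screen face (x = -55, y = 0, z = 0 mm in the thermometer's frame; same axes). At the start it sticks out 25 to 38 mm past the long side of the board on the robot's left, with 40 mm of free height under it.
- bottom_edge (a point): Middle of the thermometer's bottom edge, in the plane of the screen face (x = +55, y = 0, z = 0 mm in its frame; same axes). It tips up about this edge. The bottom is 24 mm deep with rounded edges: from about 10 degrees short of upright it goes over by itself, and left alone it flops onto the stand too fast (4 rad/s). The stand's bar then meets the board about 84 mm behind the back lower edge.
- stand (a joint): Angle of the wire stand: 0 = folded on the back, grows as it opens, 0.86 rad = fully open, at its stop. It is a U of 6 mm steel wire, hinged along the thermometer's y at x = -30, z = 27 mm of its frame; arms 52 mm either side of the middle, nothing between them; folded, they run to the bottom edge. The hinge rubs (0.035 N m): the stand stays where it is left.
- stand_bar (a point): Middle of the stand's cross bar, the foot it stands on: a black rubber sleeve 10 mm in diameter, 90 mm long along the thermometer's y. Folded, its centre is at x = +53, z = +39 mm of the thermometer's frame (83 mm along and 12 mm above the hinge line), 10 mm clear of the back. It swings on a circle about the hinge line, up (+z) and then towards -x.
- board: Thick wooden chopping board, 260 mm (its x) x 360 mm (its y) x 40 mm high, heavy, does not move. Origin: centre of its underside, on the counter. The thermometer overhangs its long side at x = -130 mm, which faces the robot's left.
- basting_brush: Basting brush, 212 mm long along its x, 34 mm wide, 15 mm high, lying on one side of the board. Origin about under its middle. Bystander.
- dip_bowl: Small steel bowl, 64 mm across, 32 mm high, on the other side of the board. Origin: centre of its underside. Bystander.
- foil_box: Closed foil dispenser box, 310 mm long (its y) x 57 x 53 mm high, at the left of the counter. Origin: centre of its underside. Bystander.
- sauce_jar: Glass jar with clamp lid, 90 mm across, 120 mm high. Origin: centre of its underside. Bystander.
- funnel: White plastic funnel standing mouth down, 112 mm across, 115 mm high. Origin: centre of its mouth, on the counter. Bystander.
- oil_bottle: Glass oil bottle, 60 mm across, 200 mm high. Origin: centre of its underside. Bystander.
There are look-alikes about, which are no part of the job. Leave any orange look-alike of the console alone.

How it is judged:
By the outcome, as a careful person would: the job done as asked, in the order asked, and still so for the second after the job is handed in, with the robot touching nothing.
It also fails if it takes over 64 s, if anything falls off the work surface, if the arm or the gripper's body presses on something with over 40 N, if the wrist force passes 120 N, or if a joint passes its speed limit or range.

## Robot

A 6-joint arm with a two-finger parallel gripper is mounted at the origin on the work surface. World frame = base frame: x ahead of the robot, y to its left, z up, the work surface at z = 0. Lengths are in mm, angles in degrees, forces in N, time in s.
With the tool pointing down it reaches from about 350 to 850 mm from the base axis. Payload 8.1 kg.
Tool frame: the origin (TCP) lies between the finger pads; the fingertips stand 14 mm ahead of it and the grasp point (between the pads) lies 5 mm behind it; z points along the fingers, x is the direction in which the jaws open and shut, and the axes are right-handed (so a half turn about z gives the same grasp; the last joint's range is limited). The gripper opens to 85 mm and grips with 20 to 120 N. Pads are 22 mm wide; open, the fingers measure 114 mm over their backs; the gripper's body (76 mm by 85 mm) begins 54 mm behind the grasp point. The pads swing forward as they close: fully open they stand 13 mm farther back than shut.
Start: joints at [-75.883, 7.471, 85.268, -0, 87.261, -4.893], TCP at [195.467, -567.272, 245.292] pointing down, gripper open.
Joint ranges: [-169.43, 169.43], [-51.17, 129.36], [1.28, 143.12], [-76.62, 256.62], [0, 156.53], [-152.29, 152.29]. Speed limits (degrees/s): [136.94, 136.94, 159.86, 180, 180, 180].

## Interface

Orientations are given as [roll, pitch, yaw] about the fixed x, y, z axes, in that order (R = Rz(yaw) Ry(pitch) Rx(roll)).
In Python, from bench import r, vision, job gives the robot as it stands.
- The arm moves only by the tool send_rows, never from a script. Its arguments are lists of equal length, an entry for each row: "dp": the shift along the world's x, y, z in mm, a list of three; "rot": the turn, a rotation vector about the world's x, y, z in rad, a list of three. In form: {"dp": [[tx, ty, tz], ...], "rot": [[wx, wy, wz], ...]}. A call has 1 to 5 rows; each row is the pose to reach, as a shift and turn from the pose commanded when the call began; what a row does not reach only later rows make up. A row lasts 1/8 s, in which the tool goes at most 62.5 mm and 10.7 degrees, less where a joint would pass 70% of its speed; a pose out of reach is approached as far as the arm can. A call with a gripper value outside its range is refused whole. "jaw" is the finger opening in mm, from 0 to 85.4, set as the call begins (left out, the last holds). The fingers move at their own pace and stop on an object; "force" is the grip in N (left out, the last holds). Time passes only in rows, so rows that repeat a pose let the fingers close. It gives the time, the measured TCP pose, the force and the opening at its end, in the units of the state.
- r.sense(): the state, without advancing time (a new reading comes with each control period).
- vision.snapshot(name): name is "side" or "top"; returns a dict with "pixels" (400x640x3 uint8, red, green, blue), "depth" (400x640 float32, mm along the optical axis (not along the pixel's ray), 0 where there is no reading), "intrinsics" (3x3 intrinsics, pixels), "k1" (the pictures are not rectified: a ray, as slopes to the right and down, at radius r is drawn at 1 + k1 r^2 times it, then the intrinsics apply), "world_from_camera" (4x4, takes a point from camera to world coordinates). Camera axes: x right, y down, z forward; pixel columns grow to the right and rows downward; lengths in mm; the calibration is good to about 2 mm. A picture is of the moment at which its call begins.
- job.hand_in(): hands the job in, once; it reports no verdict.
The state is a dict: "time": time; "joint_pos": joint angles; "qd": joint speeds; "joint_efforts": joint torques, N m; "tool_pos": TCP position; "tcp_rot": TCP orientation; "ft_force": force on the tool from outside, world axes, zero at the start; "wrist_torque": the same for the moment, N m; "finger_gap": finger opening in mm.
Only numpy, scipy, OpenCV 4.12 (cv2) and the standard library are available. Lean on these libraries where they do the work, as an engineer would, in place of code of your own. Each camera call takes 0.05 s, during which the arm holds its last target.

## Working session

There is one attempt and no reset: what is moved stays moved. The work goes in short steps, Python scripts to look and compute and a tool call to move; the robot and the scene stay as the last step left them, time stands still between calls to the robot, and variables do not carry over. Pictures are saved under pics/ and viewed, and the job is handed in when it is done.

Besides the shell and the picture viewer there is one more tool, called after ">>>" as name(argument=value, ...) on one line, values as JSON. send_rows: Moves the arm, as the interface text tells. Its arguments: {"type":"object","properties":{"dp":{"type":"array"},"rot":{"type":"array"},"jaw":{"type":"number"},"force":{"type":"number"}},"required":["dp","rot"]}

```bash
mkdir -p pics; ls; cat > h.py <<'E'
import numpy as np, cv2
from bench import r, vision, job
def snap(n,fn):
    s=vision.snapshot(n); np.savez(''+fn+'.npz',**{k:np.array(v) for k,v in s.items()})
    cv2.imwrite('pics/'+fn+'.png',s['pixels'][:,:,::-1]); return s
def load(fn): return dict(np.load(''+fn+'.npz'))
def rays(s,uv):
    K=s['intrinsics'];k1=float(s['k1']); uv=np.array(uv,float).reshape(-1,1,2)
    p=cv2.undistortPoints(uv,K,np.array([k1,0,0,0,0.])).reshape(-1,2)
    return np.c_[p,np.ones(len(p))]
def onplane(s,uv,z):
    T=s['world_from_camera']; d=rays(s,uv)@T[:3,:3].T; o=T[:3,3]
    return o+d*((z-o[2])/d[:,2])[:,None]
def bydepth(s,uv):
    T=s['world_from_camera']; uv=np.array(uv).reshape(-1,2); p=rays(s,uv)
    z=s['depth'][uv[:,1].astype(int),uv[:,0].astype(int)]
    return (p*z[:,None])@T[:3,:3].T+T[:3,3]
def cloud(s):
    v,u=np.mgrid[0:400,0:640]; return bydepth(s,np.c_[u.ravel(),v.ravel()]).reshape(400,640,3)
E
python3 - <<'E'
from h import *
print(r.sense())
for n in('top','side'):
    s=snap(n,n+'0'); print(n,s['intrinsics'],s['k1'],np.round(s['world_from_camera'],3),(s['depth']>0).mean())
E
```

```text
pics
{'time': 0.0, 'joint_pos': array([-7.58801657e+01,  7.51353597e+00,  8.53307928e+01, -3.00748277e-04,
        8.72614096e+01, -4.89345418e+00]), 'qd': array([-0.13583122, -0.05676839,  0.07995166, -0.01831585,  0.04395539,
        0.05074632]), 'joint_efforts': array([ 1.30685035e-03, -5.69403291e+01, -5.00544906e+01,  3.93476398e-06,
        1.47575751e-02,  5.59764075e-06]), 'tool_pos': array([ 195.35769591, -566.74275309,  244.24629286]), 'tcp_rot': array([-1.79991279e+02,  1.05378603e-01, -7.09866888e+01]), 'ft_force': array([ 0.15920582,  0.23051351, -0.23059443]), 'wrist_torque': array([ 0.01410565,  0.02551889, -0.00769405]), 'finger_gap': 85.55183230783462}
top [[430.80527991   0.         315.37335208]
 [  0.         430.80527991 201.18479831]
 [  0.           0.           1.        ]] -0.11094527985337356 [[ 1.200000e-02 -9.930000e-01  1.180000e-01  2.848670e+02]
 [-1.000000e+00 -1.300000e-02 -1.200000e-02  1.556400e+01]
 [ 1.300000e-02 -1.180000e-01 -9.930000e-01  1.542788e+03]
 [ 0.000000e+00  0.000000e+00  0.000000e+00  1.000000e+00]] 0.99612109375
side [[400.97943885   0.         317.8568425 ]
 [  0.         400.97943885 197.41845995]
 [  0.           0.           1.        ]] 0.0019530683729871241 [[-9.73000e-01 -1.49000e-01  1.74000e-01  2.15003e+02]
 [-2.29000e-01  6.62000e-01 -7.14000e-01  8.57718e+02]
 [-9.00000e-03 -7.35000e-01 -6.78000e-01  8.76332e+02]
 [ 0.00000e+00  0.00000e+00  0.00000e+00  1.00000e+00]] 0.9960625
```

View pics/top0.png

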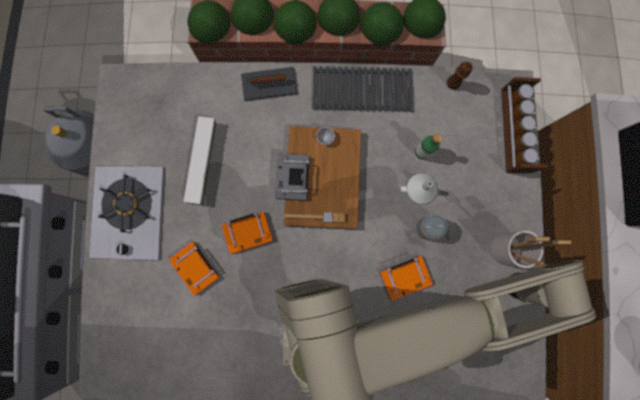

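View pics/side0.png

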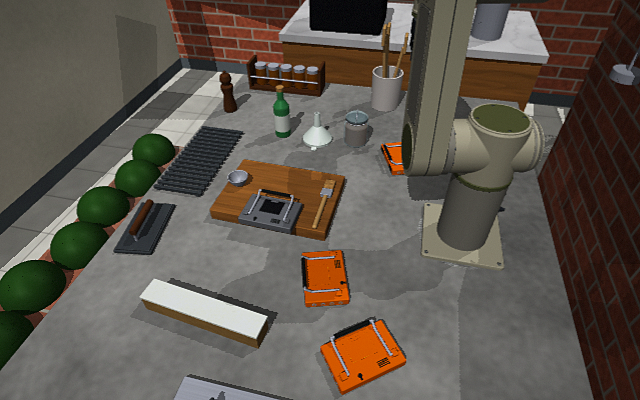

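The grey box at top (294,177) / side (272,210), overhanging the board's left side, fits the console. The three orange ones at top (247,232), (193,267) and (407,277) are look-alikes. I'll enlarge to confirm.

```bash
python3 - <<'E'
from h import *
a=load('top0'); b=load('side0')
c=cv2.resize(a['pixels'][110:240,260:380,::-1],None,fx=4,fy=4,interpolation=cv2.INTER_CUBIC)
d=cv2.resize(b['pixels'][150:250,200:360,::-1],None,fx=4.5,fy=4.5,interpolation=cv2.INTER_CUBIC)
cv2.imwrite('pics/c1.png',c);cv2.imwrite('pics/c2.png',d)
C=cloud(a)
P=C.reshape(-1,3)
for lo,hi in((30,50),(50,63),(60,68),(68,76),(76,90)):
    m=(P[:,2]>lo)&(P[:,2]<hi)&(P[:,0]>200)&(P[:,0]<650)&(abs(P[:,1])<250)
    m2=m
    print(lo,hi,m.sum(),P[m].min(0).round() if m.any() else'',P[m].max(0).round() if m.any() else'')
print(C[150:210:4,268:330:4,2].round().astype(int))
E
```

```text
30 50 4491 [ 215. -245.   30.] [650. 248.  50.]
50 63 843 [ 390. -102.   50.] [626. 232.  63.]
60 68 962 [399. -70.  60.] [626. 138.  68.]
68 76 189 [467.  33.  68.] [621. 134.  75.]
76 90 82 [490.  25.  76.] [599. 110.  90.]
[[  -6   -6    0    0    2   31   41   40   34   39   44   36   41   38
    39   39]
 [  -2    4    3   61   63   66   36   40   42   37   42   37   35   41
    40   39]
 [   1   -1 1543   61   69   67   67   64   68   66   66   41   35   33
    46   40]
 [   3    1   -3   66   64   66   71   69   71   75   87   35   39   45
    42   38]
 [   0   -3   -1   61   67   61   66   62   58   64   93   41   37   30
    41   35]
 [  -3    1   -7   68   65   61   59   55   64   61   86 1543   36   46
    37   42]
 [   9   -6    0   68   66   62   69   59   70   66   85   39   45   34
    35   45]
 [  -2    5   50   61   65   62   60   74   63   58   90   47   37   35
    39   38]
 [   1   -2   62   66   62   66   66   60   62   67   37   34   43   40
    38   37]
 [  -1   -4   65   58   64   68   63   64   64   68   31   37   41   39
    40   43]
 [   7    5   66   59   68   70   60   67   59   64   45   41   42   36
    38   40]
 [  -2   -2   60   68   59   63   68   57   59   65   39   45   37   40
    44   44]
 [   0   -1   67   62   67   60   61   64   65   63   43   40   42   40
    42   44]
 [   1   -4    2   -3   -1   38   42   42   46   41   38   39   34   43
    43   41]
 [   6   -3    6   -1    4   39   37   40   36   40   38   39   37   40
    43   42]]
```

View pics/c1.png

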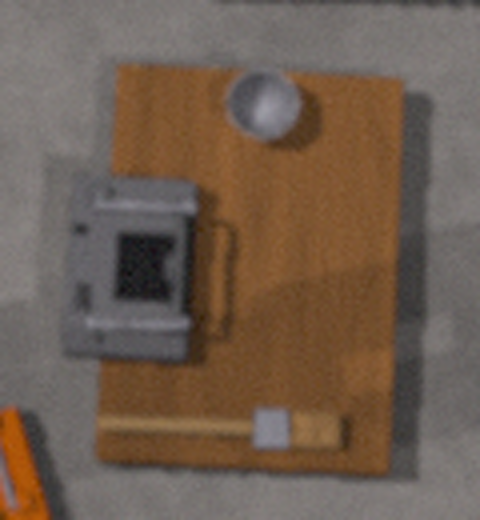

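View pics/c2.png

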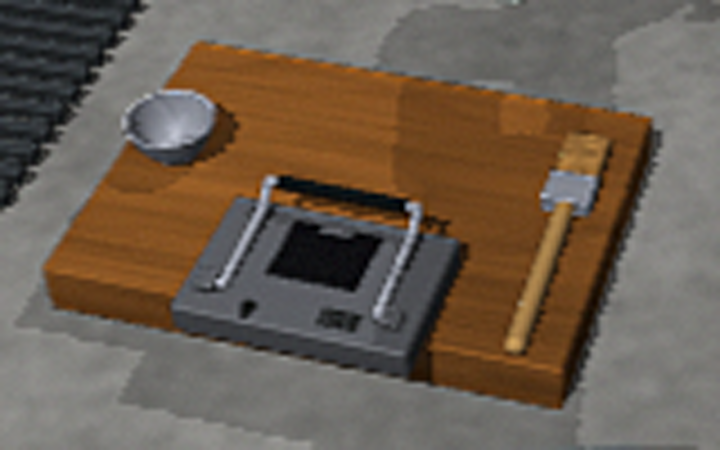

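The crops confirm it: the grey box overhangs the board's left side, with the hinges on the left and the black bar on the right over the board. Next I'll measure its pose.

```bash
python3 - <<'E'
from h import *
for n in('top0','side0'):
    a=load(n); C=cloud(a)
    near=(C[...,0]>400)&(C[...,0]<640)&(C[...,1]>-20)&(C[...,1]<150)
    # medianed height
    D=a['depth'].copy(); 
    hsv=cv2.cvtColor(a['pixels'],cv2.COLOR_RGB2HSV)
    grey=hsv[...,1]<70
    m=near&(C[...,2]>53)&(C[...,2]<76)&grey
    m=cv2.morphologyEx(m.astype(np.uint8),cv2.MORPH_CLOSE,np.ones((5,5)))
    m=cv2.morphologyEx(m,cv2.MORPH_OPEN,np.ones((5,5)))
    nl,l,st,_=cv2.connectedComponentsWithStats(m); i=1+st[1:,4].argmax(); m=l==i
    v,u=np.nonzero(m); p=onplane(a,np.c_[u,v],64.)
    rc=cv2.minAreaRect(p[:,:2].astype(np.float32)); print(n,m.sum(),rc, cv2.boxPoints(rc).round().tolist(), 'mean',p.mean(0), np.median(C[m][:,2]))
    # board
    b=(hsv[...,0]>5)&(hsv[...,0]<22)&(hsv[...,1]>90)&(C[...,2]>25)&(C[...,2]<55)&(C[...,0]>300)&(C[...,0]<760)&(C[...,1]>-250)&(C[...,1]<180)
    b=cv2.morphologyEx(b.astype(np.uint8),cv2.MORPH_OPEN,np.ones((3,3)))
    v,u=np.nonzero(b); p=onplane(a,np.c_[u,v],40.)
    rc=cv2.minAreaRect(p[:,:2].astype(np.float32)); print('board',rc,cv2.boxPoints(rc).round().tolist())
    # bar: dark points above 78
    k=near&(C[...,2]>77)&(C[...,2]<105)
    print('bar',k.sum(),C[k].mean(0).round(1),np.median(C[k],0).round(1),C[k].min(0).round(),C[k].max(0).round())
    vis=a['pixels'][:,:,::-1].copy(); vis[m]=(0,255,0); vis[k]=(0,0,255)
    x0,y0=(200,150) if n=='side0' else (250,120)
    cv2.imwrite(f'pics/m_{n}.png',cv2.resize(vis[y0:y0+110,x0:x0+160],None,fx=4.5,fy=4.5,interpolation=0))
E
```

```text
top0 1354 ((545.1885986328125, 82.11157989501953), (108.31800079345703, 160.43460083007812), 87.92633819580078) [[463.0, 31.0], [623.0, 25.0], [627.0, 133.0], [467.0, 139.0]] mean [544.48181707  83.95702973  64.        ] 63.93715872629048
board ((529.1160888671875, 6.6827850341796875), (323.9861145019531, 407.20184326171875), 87.88664245605469) [[320.0, -148.0], [727.0, -163.0], [739.0, 161.0], [332.0, 176.0]]
bar 95 [543.2  30.6  87.3] [543.5  30.9  87. ] [490.  25.  78.] [597.  60.  96.]
side0 1578 ((544.6881103515625, 89.06578063964844), (120.56812286376953, 161.3969268798828), 87.90335083007812) [[462.0, 32.0], [623.0, 26.0], [628.0, 146.0], [466.0, 152.0]] mean [543.92542476  92.06900018  64.        ] 63.446002674641704
board ((530.673095703125, 15.326187133789062), (328.9768371582031, 404.8783874511719), 87.85762023925781) [[322.0, -141.0], [727.0, -157.0], [739.0, 172.0], [335.0, 187.0]]
bar 125 [545.2  35.1  86. ] [544.5  35.   86.4] [490.  24.  77.] [600.  53.  92.]
```

```bash
python3 -c "
import cv2,numpy as np
cv2.imwrite('pics/mm.png',np.vstack([cv2.resize(cv2.imread('pics/m_top0.png'),(436,300)),cv2.resize(cv2.imread('pics/m_side0.png'),(436,300))]))"
```

```text
(no output)
```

View pics/mm.png

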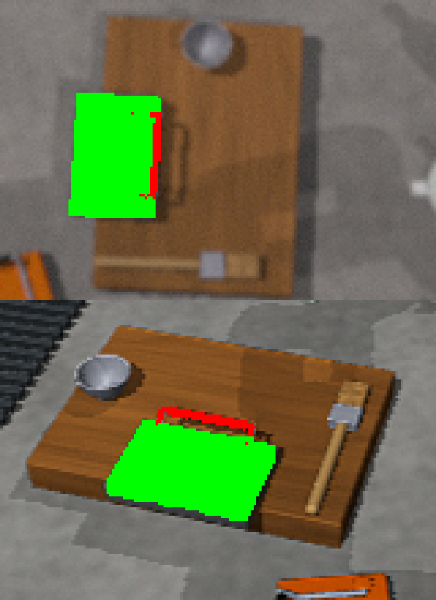

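>>> send_rows(dp=[[30,52,4],[60,104,8],[90,156,10],[120,208,10],[150,260,10]], rot=[[0,0,-0.04],[0,0,-0.08],[0,0,-0.12],[0,0,-0.16],[0,0,-0.2]])

```text
time: 0.72
tool_pos: [346.0, -305.4, 255.0]
tcp_rot: [-180.0, 0.0, -82.5]
ft_force: [0.1, -0.7, -0.1]
finger_gap: 85.6
```

```bash
python3 - <<'E'
from h import *
s=r.sense()
for k in('time','joint_pos','tool_pos','tcp_rot','finger_gap'):print(k,np.round(s[k],2))
E
```

```text
time 0.72
joint_pos [-4.7810e+01 -1.4730e+01  1.0552e+02  1.0000e-02  8.9210e+01  3.4730e+01]
tool_pos [ 345.95 -305.39  255.  ]
tcp_rot [-1.800e+02  1.000e-02 -8.254e+01]
finger_gap 85.55
```

>>> send_rows(dp=[[28,49,0],[56,97,0],[84,145,-10],[113,193,-20],[141,241,-30]], rot=[[0,0,-0.04],[0,0,-0.08],[0,0,-0.12],[0,0,-0.15],[0,0,-0.168]])

```text
time: 1.35
tool_pos: [487.0, -64.5, 224.8]
tcp_rot: [180.0, -0.0, -92.1]
ft_force: [1.4, 0.3, 0.5]
finger_gap: 85.4
```

>>> send_rows(dp=[[28,49,-20],[57,97,-50],[57,97,-70]], rot=[[0,0,0],[0,0,0],[0,0,0]], jaw=45)

```text
time: 1.72
tool_pos: [543.6, 34.2, 153.1]
tcp_rot: [179.9, 0.1, -91.8]
ft_force: [-0.1, -0.4, -0.2]
finger_gap: 44.9
```

```bash
python3 - <<'E'
from h import *
s=r.sense()
for k in('time','joint_pos','tool_pos','tcp_rot','finger_gap'):print(k,np.round(s[k],3))
# fit kinematics: TX-like
from scipy.optimize import least_squares
J=np.array([[-75.880,7.5135,85.331,0,87.261,-4.893],[-47.81,-14.73,105.52,.01,89.21,34.73],s['joint_pos']])
P=np.array([[195.36,-566.74,244.25],[345.95,-305.39,255.0],s['tool_pos']])
def fk(p,j):
    q1,q2,q3=np.radians(j[:3]); h,a1,L2,d,L4,Lt=p
    q5=np.radians(j[4])
    rr=a1+L2*np.sin(q2)+L4*np.sin(q2+q3)+Lt*np.sin(q2+q3+q5)
    z=h+L2*np.cos(q2)+L4*np.cos(q2+q3)+Lt*np.cos(q2+q3+q5)
    return np.array([rr*np.cos(q1)-d*np.sin(q1),rr*np.sin(q1)+d*np.cos(q1),z])
# h and Lt are degenerate for down poses
f=lambda p:np.r_[np.concatenate([fk(p,j)-x for j,x in zip(J,P)]),(p[0]-478)*1e-3,(p[1]-50)*1e-3]
o=least_squares(f,[478,50,425,50,425,300]);print(o.x.round(1),o.fun.round(2))
snap('top','top1');snap('side','side1')
E
```

```text
time 1.725
joint_pos [-1.82700e+00  2.65200e+00  1.00175e+02  5.20000e-02  7.72920e+01
  8.99960e+01]
tool_pos [543.63   34.193 153.085]
tcp_rot [ 1.79881e+02  5.10000e-02 -9.18350e+01]
finger_gap 44.927
[3.9505e+03 1.2000e+00 3.7360e+02 5.1300e+01 5.5120e+02 4.0489e+03] [-0.89  4.01  0.37 -0.75  0.95  0.3   5.3  -0.37 -0.68  3.47 -0.05]
```

```bash
python3 - <<'E'
from h import *
a=load('top1'); b=load('side1')
c=cv2.resize(a['pixels'][130:220,260:370,::-1],None,fx=5,fy=5,interpolation=cv2.INTER_CUBIC)
d=cv2.resize(b['pixels'][130:250,200:360,::-1],None,fx=5,fy=5,interpolation=cv2.INTER_CUBIC)
cv2.imwrite('pics/c3.png',d);cv2.imwrite('pics/c4.png',c)
print(r.sense()['tool_pos'],r.sense()['tcp_rot'],r.sense()['joint_pos'])
E
```

```text
[541.26863367  31.84658825 151.56762735] [ 1.79625499e+02 -4.44283376e-03 -9.19580849e+01] [-2.04797701e+00  2.59350220e+00  1.00401338e+02 -5.15483351e-03
  7.73796532e+01  8.99112651e+01]
```

View pics/c3.png

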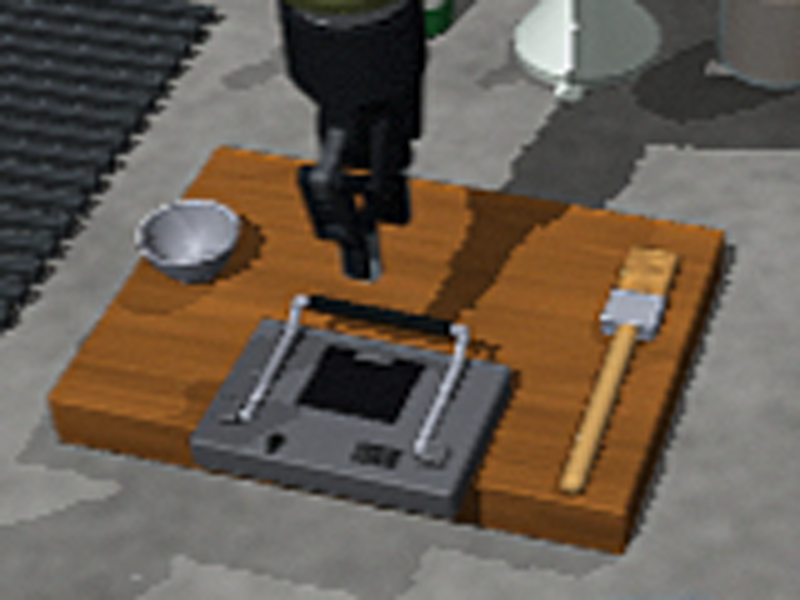

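>>> send_rows(dp=[[0,0,-30],[0,0,-55],[0,0,-66],[0,0,-66]], rot=[[0,0,0],[0,0,0],[0,0,0],[0,0,0]], jaw=32)

```text
time: 2.33
tool_pos: [543.2, 30.3, 89.4]
tcp_rot: [180.0, -0.0, -92.1]
ft_force: [0.2, 0.3, 0.5]
finger_gap: 31.7
```

```bash
python3 - <<'E'
from h import *
b=snap('side','side2')
s=r.sense();print(s['tool_pos'],s['tcp_rot'],s['joint_pos'],s['ft_force'],s['finger_gap'])
d=cv2.resize(b['pixels'][150:250,200:360,::-1],None,fx=5,fy=5,interpolation=cv2.INTER_CUBIC)
cv2.imwrite('pics/c5.png',d)
E
```

```text
[543.83417502  30.32096261  90.20742983] [-1.79958308e+02 -2.26602339e-04 -9.21117540e+01] [-2.20251480e+00  6.44537082e+00  1.03176382e+02 -1.70501764e-04
  7.03365547e+01  8.99092965e+01] [1.02985396 0.26755189 0.01501847] 32.17884378061137
```

View pics/c5.png

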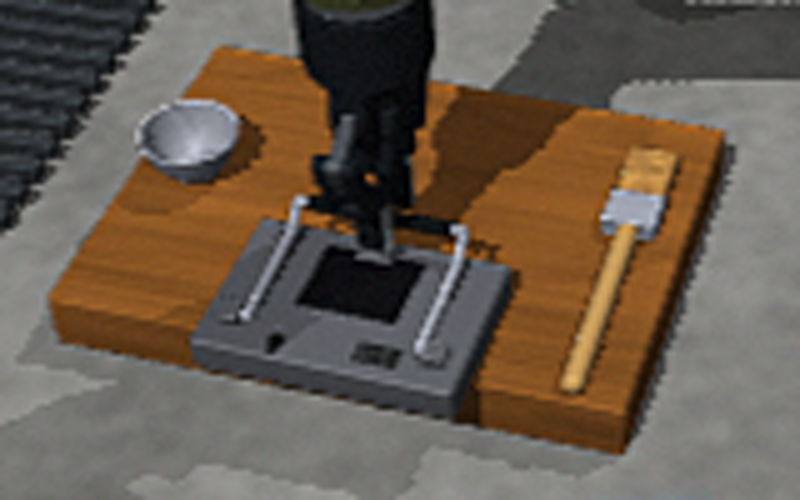

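>>> send_rows(dp=[[0,0,-2],[0,0,-2],[0,0,-2],[0,0,-2]], rot=[[0,0,0],[0,0,0],[0,0,0],[0,0,0]], jaw=6, force=20)

```text
time: 2.88
tool_pos: [544.1, 30.6, 87.9]
tcp_rot: [-179.9, -0.0, -92.1]
ft_force: [3.0, -0.5, 0.8]
finger_gap: 9.1
```

```bash
python3 - <<'E'
from h import *
s=r.sense();print(s['tool_pos'],s['tcp_rot'],s['joint_pos'],s['ft_force'],s['finger_gap'])
E
```

```text
[544.09362624  30.60260261  87.86988662] [-1.79917931e+02 -8.96173463e-03 -9.20780085e+01] [-2.16613107e+00  6.61980019e+00  1.03255178e+02 -9.39997093e-03
  7.00429388e+01  8.99150730e+01] [ 3.02181745 -0.46102639  0.78099894] 9.073907896544226
```

```bash
cat > arc.py <<'E'
import numpy as np
def arc(th0,ths,vx=82.5,vz=20.9):
    ex=np.array([-.0361,-.9993,0]); ax=np.array([-.9993,.0361,0])
    f=lambda t:(vx*np.cos(t)-vz*np.sin(t))*ex+np.array([0,0,vx*np.sin(t)+vz*np.cos(t)])
    t0=np.radians(th0)
    for t in np.radians(ths): print(np.round(f(t)-f(t0),1).tolist(),np.round((t-t0)*ax,4).tolist())
E
python3 -c "
from arc import *
arc(0,[1.5,4,7,10,13]);print();arc(13,[16,19,22,25,28]);print();arc(28,[31,34,37,40,43])"
```

```text
[0.0, 0.6, 2.2] [-0.0262, 0.0009, 0.0]
[0.1, 1.7, 5.7] [-0.0698, 0.0025, 0.0]
[0.1, 3.2, 9.9] [-0.1221, 0.0044, 0.0]
[0.2, 4.9, 14.0] [-0.1744, 0.0063, 0.0]
[0.2, 6.8, 18.0] [-0.2267, 0.0082, 0.0]

[0.1, 2.1, 3.9] [-0.0523, 0.0019, 0.0]
[0.2, 4.5, 7.7] [-0.1046, 0.0038, 0.0]
[0.3, 7.0, 11.4] [-0.157, 0.0057, 0.0]
[0.4, 9.7, 14.9] [-0.2093, 0.0076, 0.0]
[0.5, 12.6, 18.3] [-0.2616, 0.0095, 0.0]

[0.1, 3.1, 3.2] [-0.0523, 0.0019, 0.0]
[0.2, 6.3, 6.3] [-0.1046, 0.0038, 0.0]
[0.4, 9.7, 9.2] [-0.157, 0.0057, 0.0]
[0.5, 13.3, 11.9] [-0.2093, 0.0076, 0.0]
[0.6, 16.9, 14.4] [-0.2616, 0.0095, 0.0]
```

>>> send_rows(dp=[[0,0.6,2.2],[0.1,1.7,5.7],[0.1,3.2,9.9],[0.2,4.9,14],[0.2,6.8,18]], rot=[[-0.026,0.001,0],[-0.07,0.0025,0],[-0.122,0.0044,0],[-0.174,0.0063,0],[-0.227,0.0082,0]])

```text
time: 3.5
tool_pos: [543.6, 37.5, 105.6]
tcp_rot: [-180.0, -13.2, -92.1]
ft_force: [1.4, -2.3, 0.6]
finger_gap: 8.5
```

```bash
python3 - <<'E'
from h import *
s=r.sense();print(*[np.round(s[k],2) for k in('tool_pos','tcp_rot','joint_pos','ft_force','wrist_torque','finger_gap')])
E
```

```text
[543.63  37.54 105.64] [-179.98  -13.2   -92.08] [  6.89   8.16 100.6  -13.59  73.76 103.07] [ 1.39 -2.28  0.61] [-0.04 -0.15 -0.12] 8.52
```

>>> send_rows(dp=[[0.1,2.1,3.9],[0.2,4.5,7.7],[0.3,7,11.4],[0.4,9.7,14.9],[0.5,12.6,18.3]], rot=[[-0.0523,0.0019,0],[-0.1046,0.0038,0],[-0.157,0.0057,0],[-0.2093,0.0076,0],[-0.2616,0.0095,0]])

```text
time: 4.12
tool_pos: [544.2, 50.2, 124.1]
tcp_rot: [-179.9, -28.2, -92.1]
ft_force: [1.7, -0.6, 0.7]
finger_gap: 9.1
```

```bash
python3 - <<'E'
from h import *
s=r.sense();print(*[np.round(s[k],2) for k in('tool_pos','tcp_rot','joint_pos','ft_force','wrist_torque','finger_gap')])
b=snap('side','side3')
s=r.sense();print(*[np.round(s[k],2) for k in('tool_pos','tcp_rot','joint_pos','ft_force','wrist_torque','finger_gap')])
d=cv2.resize(b['pixels'][130:250,200:360,::-1],None,fx=5,fy=5,interpolation=cv2.INTER_CUBIC)
cv2.imwrite('pics/c6.png',d)
E
```

```text
[544.21  50.24 124.06] [-179.95  -28.2   -92.09] [ 16.47  13.76  95.81 -26.99  81.13 115.32] [ 1.74 -0.64  0.75] [ 0.04 -0.13  0.04] 9.07
[544.04  50.94 124.01] [-179.97  -28.33  -92.04] [ 16.6   13.83  95.77 -27.08  81.2  115.42] [ 1.11 -3.43  3.79] [-0.37 -0.27  0.01] 9.1
```

View pics/c6.png

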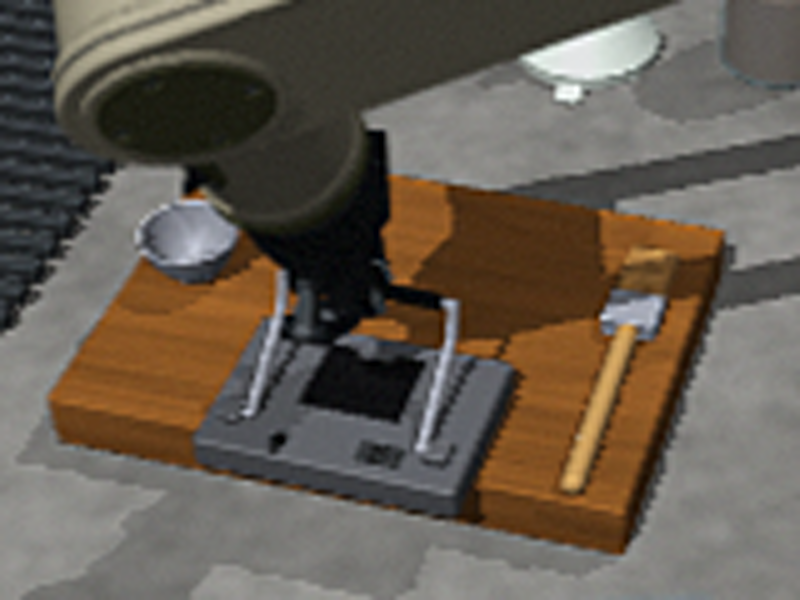

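>>> send_rows(dp=[[0.1,3.1,3.2],[0.2,6.3,6.3],[0.4,9.7,9.2],[0.5,13.3,11.9],[0.6,16.9,14.4]], rot=[[-0.0523,0.0019,0],[-0.1046,0.0038,0],[-0.157,0.0057,0],[-0.2093,0.0076,0],[-0.2616,0.0095,0]])

```text
time: 4.8
tool_pos: [544.8, 67.2, 138.3]
tcp_rot: [-180.0, -43.2, -92.1]
ft_force: [0.8, -1.1, 1.3]
finger_gap: 9.4
```

```bash
python3 - <<'E'
from h import *
s=r.sense();print(*[np.round(s[k],2) for k in('tool_pos','tcp_rot','joint_pos','ft_force','wrist_torque','finger_gap')])
b=snap('top','top4')
d=cv2.resize(b['pixels'][130:240,260:380,::-1],None,fx=5,fy=5,interpolation=cv2.INTER_CUBIC)
cv2.imwrite('pics/c7.png',d)
from arc import arc
arc(43,[44.5,46,47.5,49,50.5])
E
```

```text
[544.84  67.18 138.3 ] [-179.97  -43.18  -92.09] [ 24.38  22.48  89.59 -37.79  90.47 123.95] [ 0.79 -1.13  1.33] [ 0.06 -0.22  0.1 ] 9.35
[0.1, 1.9, 1.2] [-0.0262, 0.0009, 0.0]
[0.1, 3.8, 2.3] [-0.0523, 0.0019, 0.0]
[0.2, 5.8, 3.4] [-0.0785, 0.0028, 0.0]
[0.3, 7.7, 4.4] [-0.1046, 0.0038, 0.0]
[0.4, 9.7, 5.4] [-0.1308, 0.0047, 0.0]
```

View pics/c7.png

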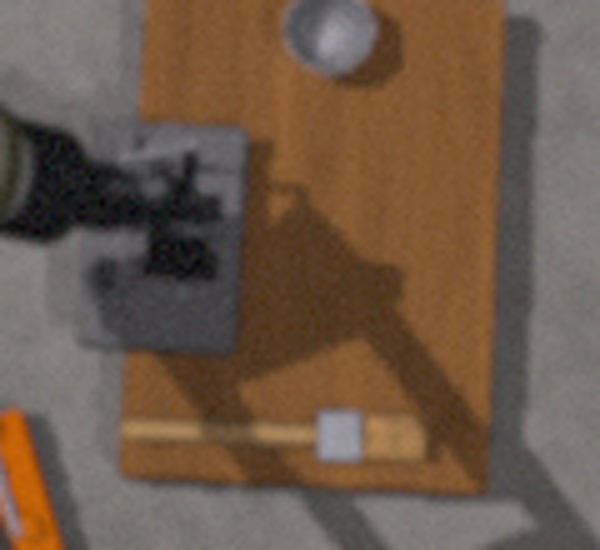

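>>> send_rows(dp=[[0.1,1.9,1.2],[0.1,3.8,2.3],[0.1,3.8,2.3]], rot=[[-0.0262,0.0009,0],[-0.0523,0.0019,0],[-0.0523,0.0019,0]])

```text
time: 5.22
tool_pos: [544.8, 70.9, 140.3]
tcp_rot: [180.0, -46.1, -92.0]
ft_force: [0.1, -1.3, 2.2]
finger_gap: 8.7
```

>>> send_rows(dp=[[0,2.0,1.1],[0,3.9,2.1],[0,3.9,2.1]], rot=[[-0.0262,0.0009,0],[-0.0523,0.0019,0],[-0.0523,0.0019,0]])

```text
time: 5.6
tool_pos: [544.8, 75.0, 142.1]
tcp_rot: [180.0, -49.1, -92.0]
ft_force: [1.5, -0.3, 0.8]
finger_gap: 9.2
```

```bash
python3 - <<'E'
from h import *
s=r.sense();print(*[np.round(s[k],2) for k in('tool_pos','tcp_rot','joint_pos','ft_force','wrist_torque','finger_gap')])
for i in range(2):
  b=snap(['side','top'][i],f'v5{i}')
  d=cv2.resize(b['pixels'][[120,130][i]:240,[200,260][i]:370,::-1],None,fx=4.5,fy=4.5,interpolation=cv2.INTER_CUBIC)
  cv2.imwrite(f'pics/c8{i}.png',d)
s=r.sense();print(*[np.round(s[k],2) for k in('tool_pos','tcp_rot','joint_pos','ft_force','wrist_torque','finger_gap')])
E
```

```text
[544.83  75.03 142.1 ] [179.95 -49.07 -92.  ] [ 27.    26.53  86.88 -41.48  94.39 126.4 ] [ 1.5  -0.32  0.77] [ 0.37 -0.05  0.06] 9.2
[544.78  74.89 142.11] [179.96 -49.   -92.03] [ 26.96  26.48  86.91 -41.43  94.35 126.38] [ 1.7   0.54 -1.38] [ 0.6  -0.13  0.07] 9.06
```

View pics/c80.png

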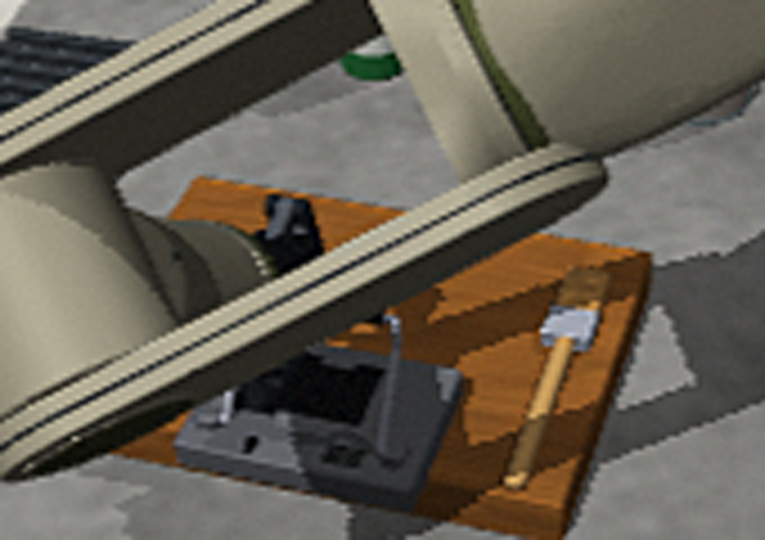

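>>> send_rows(dp=[[0,2.0,1.0],[0,3.4,1.6],[0,3.4,1.6]], rot=[[-0.0262,0.0009,0],[-0.044,0.0016,0],[-0.044,0.0016,0]])

```text
time: 6.08
tool_pos: [544.8, 78.3, 143.8]
tcp_rot: [180.0, -51.6, -92.0]
ft_force: [-0.1, -0.0, -1.2]
finger_gap: 9.2
```

```bash
python3 - <<'E'
from h import *
s=r.sense();print(*[np.round(s[k],2) for k in('tool_pos','tcp_rot','joint_pos','ft_force','wrist_torque','finger_gap')])
b=snap('top','v6')
cc=[load('v51'),load('v6')]
for n in ('v51','v6'):
    a=load(n);C=cloud(a)
    k=(C[...,0]>440)&(C[...,0]<530)&(C[...,1]>10)&(C[...,1]<150)&(C[...,2]>52)&(C[...,2]<75)
    P=C[k];A=np.c_[P,np.ones(len(P))]
    c,*_=np.linalg.lstsq(np.c_[P[:,:2]-[500,80],np.ones(len(P))],P[:,2],rcond=None);print(n,k.sum(),c, P[:,1].min(),P[:,1].max())
cv2.imwrite('pics/c9.png',cv2.resize(np.hstack([x['pixels'][140:220,265:335,::-1] for x in cc]),None,fx=5,fy=5,interpolation=cv2.INTER_CUBIC))
E
```

```text
[544.78  78.32 143.82] [179.95 -51.59 -92.01] [ 28.01  28.3   85.69 -42.99  96.1  127.3 ] [-0.07 -0.05 -1.16] [ 0.44 -0.05 -0.02] 9.22
v51 563 [ 1.62790572e-02 -5.29891917e-02  6.46981992e+01] 27.470398808188 138.79178854147568
v6 564 [ 1.61562050e-02 -7.86486411e-02  6.57977163e+01] 24.633532354694772 136.12990145709128
```

View pics/c9.png

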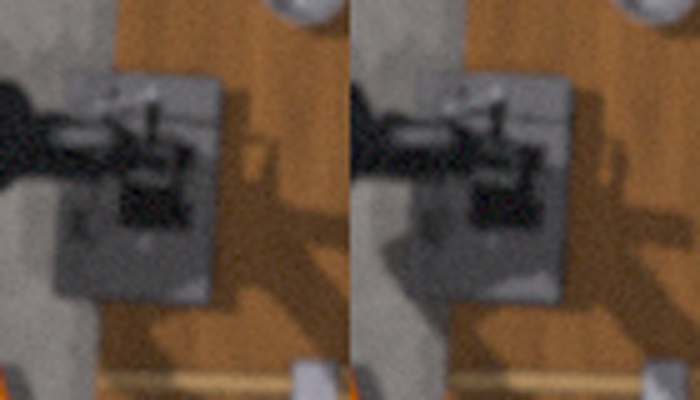

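```bash
python3 - <<'E'
from h import *
for n in ('top0','top1','top4','v51','v6'):
    a=load(n);C=cloud(a)
    k=(C[...,0]>468)&(C[...,0]<520)&(C[...,1]>35)&(C[...,1]<130)&(C[...,2]>50)&(C[...,2]<80)
    P=C[k]
    c,*_=np.linalg.lstsq(np.c_[P[:,:2]-[500,80],np.ones(len(P))],P[:,2],rcond=None);print(n,k.sum(),c)
E
```

```text
top0 397 [-1.87802703e-04 -1.26814961e-02  6.44610942e+01]
top1 294 [ 2.80126432e-03 -1.75137608e-02  6.41566294e+01]
top4 368 [-2.92728111e-03 -1.04969074e-03  6.41254726e+01]
v51 368 [ 2.67623696e-03 -4.19645359e-02  6.52170913e+01]
v6 374 [ 2.55141721e-03 -8.24165505e-02  6.63556597e+01]
```

>>> send_rows(dp=[[0,-1.4,-0.6],[0,-2.8,-1.3],[0,-4.2,-2.0],[0,-5.5,-2.7],[0,-6.6,-3.3]], rot=[[0.018,-0.0007,0],[0.036,-0.0013,0],[0.054,-0.002,0],[0.072,-0.0026,0],[0.086,-0.003,0]])

```text
time: 6.75
tool_pos: [544.7, 71.0, 141.4]
tcp_rot: [-180.0, -46.6, -92.1]
ft_force: [-4.7, -3.4, 7.0]
finger_gap: 9.1
```

```bash
python3 - <<'E'
from h import *
s=r.sense();print(*[np.round(s[k],2) for k in('tool_pos','tcp_rot','joint_pos','ft_force','wrist_torque','finger_gap')])
snap('top','v7')
for n in ('v7',):
    a=load(n);C=cloud(a)
    k=(C[...,0]>468)&(C[...,0]<520)&(C[...,1]>35)&(C[...,1]<130)&(C[...,2]>50)&(C[...,2]<80)
    P=C[k]
    c,*_=np.linalg.lstsq(np.c_[P[:,:2]-[500,80],np.ones(len(P))],P[:,2],rcond=None);print(n,k.sum(),c)
E
```

```text
[544.73  70.96 141.38] [-180.    -46.59  -92.13] [ 25.87  24.71  88.06 -39.96  92.78 125.4 ] [-4.68 -3.37  7.  ] [-0.68  0.47 -0.47] 9.14
v7 370 [-9.46357834e-03 -2.55210035e-02  6.45198407e+01]
```

>>> send_rows(dp=[[0,0,0.5],[0,0,0.5],[0,0,0.5]], rot=[[0,0,0],[0,0,0],[0,0,0]], jaw=36)

```text
time: 7.18
tool_pos: [544.9, 71.8, 140.9]
tcp_rot: [180.0, -46.6, -92.0]
ft_force: [-0.2, 0.5, -0.0]
finger_gap: 36.2
```

>>> send_rows(dp=[[0,15,14],[0,40,38],[0,75,70],[0,110,105],[-40,140,140]], rot=[[0,0,0],[0,0,0],[0,0,0],[0,0,0],[0,0,0]])

```text
time: 7.8
tool_pos: [505.2, 213.4, 282.8]
tcp_rot: [-179.9, -46.5, -92.2]
ft_force: [0.6, 0.6, -0.7]
finger_gap: 35.9
```

```bash
python3 - <<'E'
from h import *
s=r.sense();print(*[np.round(s[k],2) for k in('time','tool_pos','tcp_rot','joint_pos','ft_force','wrist_torque','finger_gap')])
snap('top','v8');snap('side','v9')
im=[cv2.resize(load('v8')['pixels'][130:220,260:370,::-1],None,fx=5,fy=5,interpolation=cv2.INTER_CUBIC),cv2.resize(load('v9')['pixels'][110:250,200:370,::-1],None,fx=4.5,fy=4,interpolation=cv2.INTER_CUBIC)]
cv2.imwrite('pics/d1.png',im[0]);cv2.imwrite('pics/d2.png',im[1])
E
```

```text
7.8 [505.21 213.4  282.78] [-179.93  -46.54  -92.15] [ 38.07  24.33  72.86 -36.84 112.21 125.04] [ 0.57  0.58 -0.71] [0.34 0.03 0.  ] 35.86
```

View pics/d1.png

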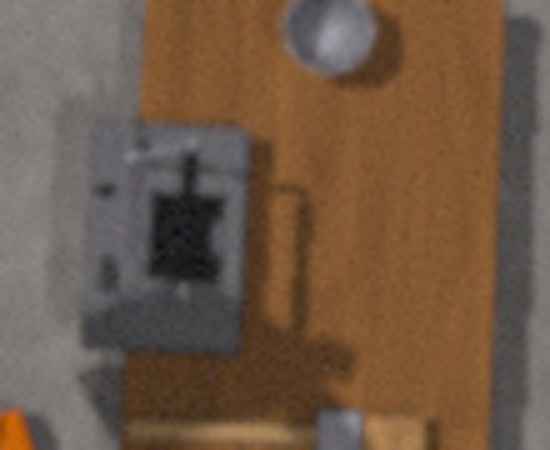

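View pics/d2.png

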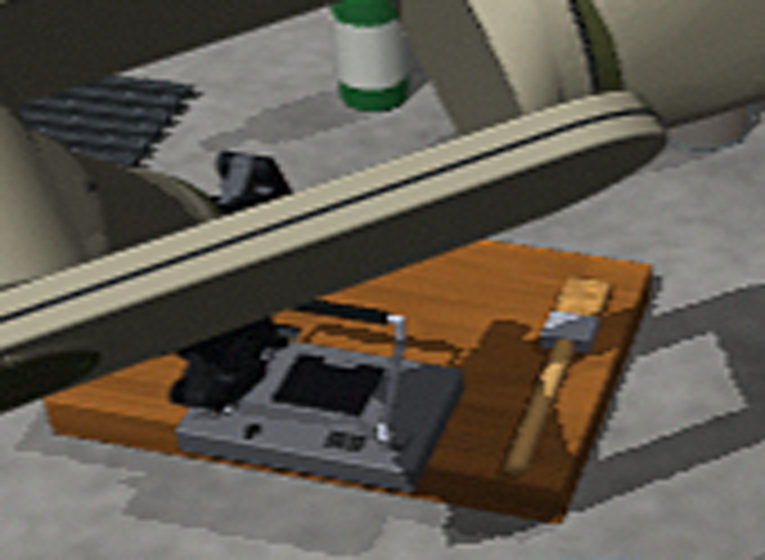

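```bash
python3 - <<'E'
from h import *
a=load('v8');C=cloud(a)
for lo,hi in((115,160),):
    k=(C[...,0]>480)&(C[...,0]<610)&(C[...,1]>30)&(C[...,1]<130)&(C[...,2]>lo)&(C[...,2]<hi)
    P=C[k];print(k.sum(),P.mean(0),np.median(P,0),P.std(0)); v,u=np.nonzero(k);print(u.min(),u.max(),v.min(),v.max())
    kk=P[:,2]>130;print(kk.sum(),P[kk].mean(0))
b=load('v9');Cb=cloud(b)
k=(Cb[...,0]>480)&(Cb[...,0]<590)&(Cb[...,1]>30)&(Cb[...,1]<110)&(Cb[...,2]>115)&(Cb[...,2]<160)
P=Cb[k];print(k.sum(),P.mean(0),np.median(P,0),P.std(0)); v,u=np.nonzero(k);print(u.min(),u.max(),v.min(),v.max())
# console
hsv=cv2.cvtColor(a['pixels'],cv2.COLOR_RGB2HSV)
m=(C[...,0]>400)&(C[...,0]<640)&(C[...,1]>-20)&(C[...,1]<150)&(C[...,2]>53)&(C[...,2]<76)
m=cv2.morphologyEx(m.astype(np.uint8),cv2.MORPH_CLOSE,np.ones((7,7)));m=cv2.morphologyEx(m,cv2.MORPH_OPEN,np.ones((5,5)))
v,u=np.nonzero(m); p=onplane(a,np.c_[u,v],64.);rc=cv2.minAreaRect(p[:,:2].astype(np.float32));print(rc,cv2.boxPoints(rc).round(1).tolist())
k=(C[...,0]>468)&(C[...,0]<520)&(C[...,1]>35)&(C[...,1]<130)&(C[...,2]>50)&(C[...,2]<80)
P=C[k];c,*_=np.linalg.lstsq(np.c_[P[:,:2]-[500,80],np.ones(len(P))],P[:,2],rcond=None);print(c)
# board left edge at z=40
bm=(hsv[...,0]>5)&(hsv[...,0]<22)&(hsv[...,1]>90)
for row in (130,135,140,145,205,210,218,222):
    u=np.nonzero(bm[row,270:340])[0]; print(row,onplane(a,[[u.min()+270-.5,row]],40)[0].round(1))
E
```

```text
91 [541.07156927  60.9103292  138.66789195] [541.7681287   60.90398024 138.94348441] [30.42132016  3.05114734  4.11296994]
295 299 158 190
89 [542.18039043  60.76728368 139.06513681]
89 [521.10743211  67.13494615 136.45495561] [521.29556916  67.49293245 137.71742942] [21.08555625  3.06737723  5.51933134]
264 289 185 196
((542.9527587890625, 77.68565368652344), (110.37053680419922, 160.44248962402344), 88.10453033447266) [[461.0, 25.200000762939453], [621.2999877929688, 19.899999618530273], [625.0, 130.1999969482422], [464.6000061035156, 135.5]]
[-2.57568567e-02  1.80453470e-02  6.37677215e+01]
130 [719.2  97.6  40. ]
135 [700.7  97.2  40. ]
140 [682.3  96.8  40. ]
145 [663.9 100.   40. ]
205 [448.1 106.1  40. ]
210 [430.4 109.2  40. ]
218 [402.3 108.7  40. ]
222 [388.3 108.4  40. ]
```

```bash
cat > kin.py <<'E'
import numpy as np
from scipy.optimize import least_squares
from scipy.spatial.transform import Rotation as R
J=np.array([[-75.880,7.5135,85.331,0,87.261,-4.893],[-2.2,6.445,103.176,0,70.337,89.909],[-2.166,6.62,103.255,-.01,70.043,89.915],[6.89,8.16,100.6,-13.59,73.76,103.07],[16.6,13.83,95.77,-27.08,81.2,115.42],[24.38,22.48,89.59,-37.79,90.47,123.95],[26.96,26.48,86.91,-41.43,94.35,126.38],[28.01,28.3,85.69,-42.99,96.1,127.3],[25.87,24.71,88.06,-39.96,92.78,125.4],[38.07,24.33,72.86,-36.84,112.21,125.04]])
P=np.array([[195.36,-566.74,244.25],[543.8,30.32,90.2],[544.09,30.6,87.87],[543.63,37.54,105.64],[544.04,50.94,124.01],[544.84,67.18,138.3],[544.78,74.89,142.11],[544.78,78.32,143.82],[544.73,70.96,141.38],[505.21,213.4,282.78]])
E=np.array([[180,0.1,-70.99],[180,0,-92.11],[180,0,-92.08],[180,-13.2,-92.08],[180,-28.33,-92.04],[180,-43.18,-92.09],[180,-49.0,-92.03],[180,-51.59,-92.01],[-180,-46.59,-92.13],[-179.93,-46.54,-92.15]])
def fk(p,j):
    h,a1,L2,d,L4,L6=p[:6]; q=np.radians(j)
    y=lambda t:R.from_rotvec([0,t,0]); z=lambda t:R.from_rotvec([0,0,t])
    A=z(q[0]); B=A*y(q[1]); C=B*y(q[2]); D=C*z(q[3]); F=D*y(q[4]); G=F*z(q[5])
    pos=np.array([0,0,h])+A.apply([a1,d,0])+B.apply([0,0,L2])+C.apply([0,0,L4])+F.apply([0,0,L6])
    return pos,G
if __name__=='__main__':
    f=lambda p:np.concatenate([fk(p,j)[0]-x for j,x in zip(J,P)])
    o=least_squares(f,[478,50,425,50,425,300],loss='soft_l1');print(o.x.round(1),f(o.x).reshape(-1,3).round(1).tolist())
    for j,e in zip(J,E):
        Rm=R.from_euler('xyz',e,degrees=True); print(np.round((fk(o.x,j)[1].inv()*Rm).as_rotvec(degrees=True),1))
E
python3 kin.py
```

```text
[269.6  -8.  355.3  51.2 542.7 350.6] [[-4.2, 16.8, 0.1], [1.2, 0.0, -0.4], [1.4, -0.0, -0.4], [-0.2, 0.1, -0.2], [-0.6, -0.1, -0.1], [0.1, 0.2, -0.0], [0.5, 0.4, 0.0], [0.7, 0.6, 0.1], [0.2, 0.3, 0.0], [-13.0, -10.0, 1.5]]
[   0.    0. -180.]
[-0.0e+00  1.0e-01 -1.8e+02]
[-0.0e+00  1.0e-01 -1.8e+02]
[   0.    0. -180.]
[-0.0e+00  1.0e-01 -1.8e+02]
[ -0.  -0. 180.]
[-0.0e+00 -1.0e-01 -1.8e+02]
[ 0.0e+00 -1.0e-01 -1.8e+02]
[  -0.    0. -180.]
[  0.  -0. 180.]
```

```bash
sed -i "s/+C.apply(\[0,0,L4\])/+C.apply([p[6],0,L4])/; s/\[478,50,425,50,425,300\]/[478,50,425,50,425,300,0]/" kin.py; python3 kin.py | head -1
```

```text
[ 3.181e+02 -1.000e-01  3.691e+02  5.120e+01  5.535e+02  3.508e+02
```

```bash
sed -i "s/loss='soft_l1'/x_scale=100/" kin.py; python3 kin.py | head -5; ls; python3 - <<'E'
import kin,numpy as np
from scipy.optimize import least_squares
f=lambda p:np.concatenate([kin.fk(p,j)[0]-x for j,x in zip(kin.J,kin.P)])
for a1 in (0,50,100,150):
    for a3 in(0,-50,50):
        o=least_squares(f,[400,a1,425,50,425,300,a3],x_scale=100);print(o.cost,o.x.round(1),abs(o.fun).max())
E
```

```text
[ 3.181e+02 -1.000e-01  3.691e+02  5.120e+01  5.535e+02  3.508e+02
  6.160e+01] [[-0.0, 0.0, 0.0], [0.0, 0.0, 0.0], [-0.0, -0.0, -0.0], [-0.0, 0.0, -0.0], [-0.0, -0.0, 0.0], [0.0, -0.0, 0.0], [-0.0, -0.0, -0.0], [-0.0, 0.0, 0.0], [-0.0, -0.0, -0.0], [0.0, -0.0, -0.0]]
[   0.    0. -180.]
[-0.0e+00  1.0e-01 -1.8e+02]
[-0.0e+00  1.0e-01 -1.8e+02]
arc.py
h.py
kin.py
pics
side0.npz
side1.npz
side2.npz
side3.npz
top0.npz
top1.npz
top4.npz
v50.npz
v51.npz
v6.npz
v7.npz
v8.npz
v9.npz
0.005309477344337308 [ 3.181e+02 -1.000e-01  3.691e+02  5.120e+01  5.535e+02  3.508e+02
  6.160e+01] 0.04628006145355812
0.005309477344320693 [ 3.181e+02 -1.000e-01  3.691e+02  5.120e+01  5.535e+02  3.508e+02
  6.160e+01] 0.04628005977315297
0.005309477344267554 [ 3.181e+02 -1.000e-01  3.691e+02  5.120e+01  5.535e+02  3.508e+02
  6.160e+01] 0.04628003643910006
0.005309477344301061 [ 3.181e+02 -1.000e-01  3.691e+02  5.120e+01  5.535e+02  3.508e+02
  6.160e+01] 0.0462800596213242
0.00530947734425205 [ 3.181e+02 -1.000e-01  3.691e+02  5.120e+01  5.535e+02  3.508e+02
  6.160e+01] 0.046280047094228394
0.005309477344251341 [ 3.181e+02 -1.000e-01  3.691e+02  5.120e+01  5.535e+02  3.508e+02
  6.160e+01] 0.04628004194267987
0.005309477344372799 [ 3.181e+02 -1.000e-01  3.691e+02  5.120e+01  5.535e+02  3.508e+02
  6.160e+01] 0.046280068781072714
0.005309477344288313 [ 3.181e+02 -1.000e-01  3.691e+02  5.120e+01  5.535e+02  3.508e+02
  6.160e+01] 0.04628003881708764
0.0053094773446738085 [ 3.181e+02 -1.000e-01  3.691e+02  5.120e+01  5.535e+02  3.508e+02
  6.160e+01] 0.04628008579982179
0.005309477344252721 [ 3.181e+02 -1.000e-01  3.691e+02  5.120e+01  5.535e+02  3.508e+02
  6.160e+01] 0.046280048140374674
0.005309477344274182 [ 3.181e+02 -1.000e-01  3.691e+02  5.120e+01  5.535e+02  3.508e+02
  6.160e+01] 0.04628005895250453
0.005309477344274574 [ 3.181e+02 -1.000e-01  3.691e+02  5.120e+01  5.535e+02  3.508e+02
  6.160e+01] 0.046280037640144656
```

```bash
cat > plan.py <<'E'
import numpy as np
from scipy.optimize import least_squares
from scipy.spatial.transform import Rotation as R
import kin
PK=[3.181e+02,-.1,369.1,51.2,553.5,350.8,61.6]
f=lambda p:np.concatenate([kin.fk(p,j)[0]-x for j,x in zip(kin.J,kin.P)])
PK=least_squares(f,PK,x_scale=100).x
FL=R.from_rotvec([0,0,np.pi])
LO=np.array([-169.43,-51.17,1.28,-76.62,0,-152.29]);HI=np.array([169.43,129.36,143.12,256.62,156.53,152.29])
def ik(pos,rot,j0):
    def g(j):
        p,G=kin.fk(PK,j); return np.r_[(p-pos),300*((G*FL).inv()*rot).as_rotvec()]
    j0=np.clip(j0,LO+.2,HI-.2)
    o=least_squares(g,j0,bounds=(LO,HI),x_scale=10.); return o.x,abs(o.fun).max()
YAW=np.radians(1.9)
ex=np.array([-np.sin(YAW),-np.cos(YAW),0]); ey=np.array([np.cos(YAW),-np.sin(YAW),0]); ez=np.array([0,0,1.])
# tool tilt phi: t=cos ex - sin ez ; tool x axis at phi=90 is ex
def toolrot(phi,psi=0):
    c,s=np.cos(np.radians(phi)),np.sin(np.radians(phi))
    t=c*ex-s*ez; n=s*ex+c*ez   # n: direction of back face
    y=np.cross(t,n)
    return R.from_matrix(np.c_[n,y,t])*R.from_rotvec([np.radians(psi),0,0])
O=np.array([543.,77.7,40.])
def console(th,O=O):
    "returns origin and axes of console for tilt th (deg), rolling on board"
    a=np.radians(th); xc=np.cos(a)*ex-np.sin(a)*ez; zc=np.sin(a)*ex+np.cos(a)*ez
    if th<=90: c=O+ex*(51+4*a)+4*ez; return c-51*xc-4*zc,xc,zc
    b=a-np.pi/2; c1=O+ex*(51+4*np.pi/2)+4*ez; c=c1+ex*(16+4*b); return c-51*xc-20*zc,xc,zc
E
python3 - <<'E'
from plan import *
print(toolrot(46.6+0-3.2).as_euler('xyz',degrees=True))
j=np.array([38.07,24.33,72.86,-36.84,112.21,125.04])
p,G=kin.fk(PK,j);print(p,(G*FL).as_euler('xyz',degrees=True))
for psi in(-40,-20,0,20,40):
  for phi in (45,30,20,10):
    jj,e=ik(O-55*ex+np.array([0,0,12]),toolrot(phi,psi),j); print(psi,phi,jj.round(1),round(e,2))
E
```

```text
[-180.   -46.6  -91.9]
[505.21306369 213.39850659 282.76531502] [-179.9225931   -46.54402615  -92.15660995]
-40 45 [ 18.6  64.2  44.6 -20.2 125.1 124.4] 0.0
-40 30 [ 21.3  72.8  36.5 -29.  132.7 129.9] 0.0
-40 20 [ 22.5  79.3  30.2 -35.8 138.1 132. ] 0.0
-40 10 [ 23.2  86.4  23.1 -43.9 143.7 132.3] 0.0
-20 45 [ 24.4  48.9  64.4 -27.6 106.8 126.4] 0.0
-20 30 [ 27.8  58.8  56.5 -36.5 115.6 131.3] 0.0
-20 20 [ 29.3  65.9  50.9 -42.7 121.7 133.1] 0.0
-20 10 [ 30.2  73.1  45.1 -49.5 127.7 133.8] 0.0
0 45 [ 30.2  35.3  83.4 -36.8  89.5 131.9] 0.0
0 30 [ 34.   46.4  75.6 -45.3  99.6 135.8] 0.0
0 20 [ 35.7  54.   70.3 -50.9 106.3 137. ] 0.0
0 10 [ 36.7  61.7  65.1 -56.7 112.8 137.2] 0.0
20 45 [ 35.3  24.1 101.2 -50.   73.9 142.1] 0.0
20 30 [ 39.3  35.9  93.7 -57.2  85.1 144. ] 0.0
20 20 [ 41.   43.8  88.8 -61.7  92.3 143.9] 0.0
20 10 [ 42.   51.5  84.  -66.3  99.2 142.9] 0.0
40 45 [ 37.7  14.8 116.6 -66.5  61.3 152.3] 11.41
40 30 [ 42.2  27.  109.7 -72.1  73.3 152.3] 10.52
40 20 [ 44.2  35.2 105.7 -76.1  80.7 152.3] 6.12
40 10 [ 45.8  42.8 100.3 -76.6  88.2 149.8] 13.79
```

>>> send_rows(dp=[[8,-30,-10],[16,-60,-25],[24,-90,-45],[32,-120,-65],[38,-150,-90]], rot=[[0.16,-0.005,0],[0.32,-0.01,0],[0.48,-0.016,0],[0.64,-0.021,0],[0.757,-0.025,0]], jaw=24)

```text
time: 8.52
tool_pos: [544.3, 60.7, 193.0]
tcp_rot: [-179.8, -2.9, -92.0]
ft_force: [-0.3, -1.4, -0.0]
finger_gap: 23.9
```

```bash
python3 - <<'E'
from h import *
s=r.sense();print(*[np.round(s[k],2) for k in('time','tool_pos','tcp_rot','joint_pos','ft_force','finger_gap')])
b=snap('side','w1');snap('top','w1t')
cv2.imwrite('pics/e1.png',cv2.resize(b['pixels'][110:250,200:370,::-1],None,fx=4.5,fy=4,interpolation=cv2.INTER_CUBIC))
s=r.sense();print(*[np.round(s[k],2) for k in('time','tool_pos','tcp_rot')])
for n in('w1','w1t'):
    a=load(n);C=cloud(a)
    k=(C[...,0]>480)&(C[...,0]<610)&(C[...,1]>30)&(C[...,1]<110)&(C[...,2]>118)&(C[...,2]<155)
    P=C[k];print(n,k.sum(),P.mean(0),np.median(P,0))
E
```

```text
8.52 [544.28  60.67 193.02] [-179.84   -2.95  -92.02] [ 2.89  1.44 97.17 -2.98 81.5  95.36] [-0.3  -1.37 -0.03] 23.92
8.62 [542.15  56.53 189.38] [179.73  -3.13 -92.38]
w1 140 [543.39444419  66.02460859 136.69226565] [543.01623525  66.25843129 137.91610881]
w1t 40 [512.80658445  61.78864095 138.18935598] [514.04103728  60.68215968 138.90590335]
```

View pics/e1.png

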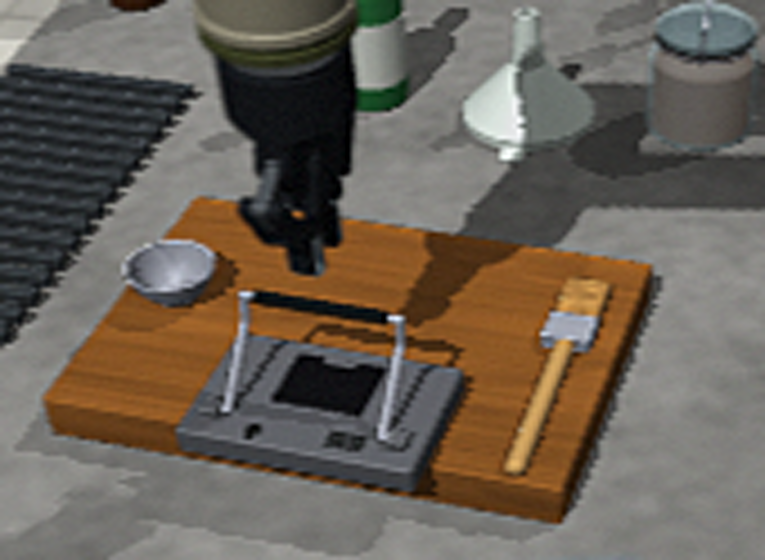

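```bash
python3 - <<'E'
from h import *
a=load('v8');b=load('w1')
# sleeve in side: dark, high pts
C=cloud(b);k=(C[...,0]>490)&(C[...,0]<600)&(C[...,1]>40)&(C[...,1]<110)&(C[...,2]>118)&(C[...,2]<160)&(b['pixels'].max(2)<60)
v,u=np.nonzero(k);print('side',u.mean(),v.mean(),k.sum(),u.min(),u.max())
Ct=cloud(a);kt=(Ct[...,0]>490)&(Ct[...,0]<600)&(Ct[...,1]>40)&(Ct[...,1]<110)&(Ct[...,2]>118)&(Ct[...,2]<160)&(a['pixels'].max(2)<75)
vt,ut=np.nonzero(kt);print('top',ut.mean(),vt.mean(),kt.sum(),vt.min(),vt.max())
def pln(s,uv):  # ray in y-z
    T=s['world_from_camera'];d=(rays(s,[uv])@T[:3,:3].T)[0];return T[:3,3],d
o1,d1=pln(b,(u.mean(),v.mean()));o2,d2=pln(a,(ut.mean(),vt.mean()))
A=np.c_[d1,-d2];t=np.linalg.lstsq(A,o2-o1,rcond=None)[0];print(o1+d1*t[0],o2+d2*t[1])
# same for console corner check: hinge? 
E
```

```text
side 270.74038461538464 186.43269230769232 104 256 285
top 297.07894736842104 173.47368421052633 76 161 186
[545.69097591  61.34327019 134.23360865] [543.69485762  60.87027675 133.85170281]
```

>>> send_rows(dp=[[0,0,-25],[0,0,-50],[0,3,-51],[0,5,-51],[0,7,-51]], rot=[[0,0,0],[0,0,0],[0,0,0],[0,0,0],[0,0,0]])

```text
time: 9.25
tool_pos: [543.8, 69.2, 141.8]
tcp_rot: [180.0, -3.2, -92.0]
ft_force: [-0.3, -0.4, 0.4]
finger_gap: 24.0
```

>>> send_rows(dp=[[0,1,0],[0,2,0],[0,3,0],[0,3,0]], rot=[[0,0,0],[0,0,0],[0,0,0],[0,0,0]])

```text
time: 9.75
tool_pos: [543.0, 71.3, 140.3]
tcp_rot: [179.9, -3.2, -92.0]
ft_force: [0.1, -0.8, 1.1]
finger_gap: 24.3
```

```bash
cat > slope.py <<'E'
from h import *
def slope(n):
    C=cloud(load(n))
    k=(C[...,0]>468)&(C[...,0]<520)&(C[...,1]>35)&(C[...,1]<125)&(C[...,2]>50)&(C[...,2]<80)
    P=C[k];c,*_=np.linalg.lstsq(np.c_[P[:,:2]-[500,80],np.ones(len(P))],P[:,2],rcond=None);return c.round(4)
E
python3 - <<'E'
from slope import *
s=r.sense();print(*[np.round(s[k],2) for k in('time','tool_pos','tcp_rot','ft_force','wrist_torque','finger_gap')])
b=snap('side','w2');snap('top','w2t');print(slope('w2t'))
C=cloud(b);k=(C[...,0]>490)&(C[...,0]<600)&(C[...,1]>40)&(C[...,1]<110)&(C[...,2]>118)&(C[...,2]<160)&(b['pixels'].max(2)<60)
cv2.imwrite('pics/e2.png',cv2.resize(b['pixels'][140:250,220:350,::-1],None,fx=5,fy=5,interpolation=cv2.INTER_CUBIC))
E
```

```text
9.75 [542.98  71.32 140.35] [179.88  -3.22 -92.02] [ 0.07 -0.77  1.07] [-0.17  0.04 -0.  ] 24.27
[-3.42000e-02  1.48000e-02  6.35996e+01]
```

View pics/e2.png

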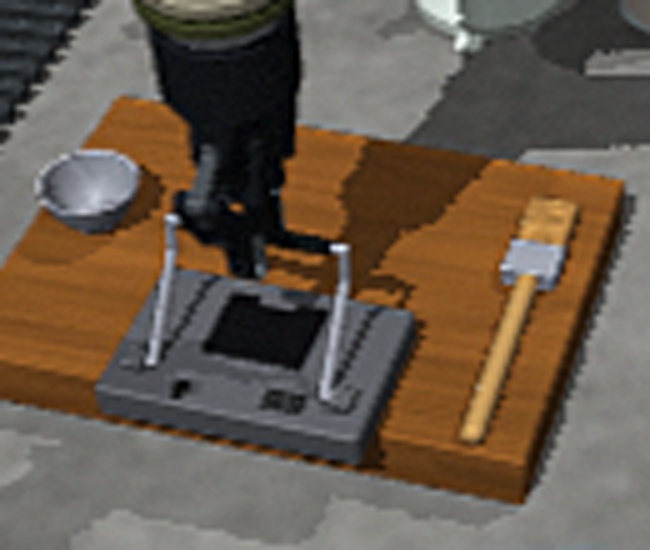

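>>> send_rows(dp=[[0,1,0],[0,2,0],[0,2,0]], rot=[[0,0,0],[0,0,0],[0,0,0]])

```text
time: 10.22
tool_pos: [542.9, 73.6, 140.2]
tcp_rot: [179.9, -3.2, -92.0]
ft_force: [-0.6, -1.9, 1.2]
finger_gap: 24.3
```

```bash
python3 - <<'E'
from slope import *
s=r.sense();print(*[np.round(s[k],2) for k in('time','tool_pos','tcp_rot','ft_force','wrist_torque','finger_gap')])
snap('top','w3t');print(slope('w3t'))
s=r.sense();print(*[np.round(s[k],2) for k in('time','tool_pos','tcp_rot','ft_force','wrist_torque','finger_gap')])
for n in('v8','w1t','w2t','w3t'):
    a=load(n);C=cloud(a);m=(C[...,0]>400)&(C[...,0]<640)&(C[...,1]>-20)&(C[...,1]<150)&(C[...,2]>53)&(C[...,2]<76)
    m=cv2.morphologyEx(m.astype(np.uint8),cv2.MORPH_CLOSE,np.ones((7,7)));m=cv2.morphologyEx(m,cv2.MORPH_OPEN,np.ones((5,5)))
    v,u=np.nonzero(m); p=onplane(a,np.c_[u,v],64.);print(cv2.minAreaRect(p[:,:2].astype(np.float32)))
E
```

```text
10.22 [542.87  73.59 140.18] [179.87  -3.2  -92.01] [-0.58 -1.89  1.18] [-0.22 -0.01 -0.02] 24.29
[-2.60000e-02  1.42000e-02  6.40228e+01]
10.28 [542.85  73.56 140.17] [179.87  -3.2  -92.01] [ 0.46 -1.35  1.08] [-0.21  0.01  0.02] 24.12
((542.9527587890625, 77.68565368652344), (110.37053680419922, 160.44248962402344), 88.10453033447266)
((511.1641845703125, 79.44520568847656), (108.37812042236328, 96.9420394897461), 87.54961395263672)
((504.9415588378906, 90.07476806640625), (87.6705093383789, 82.0464096069336), 87.54961395263672)
((504.7588806152344, 91.93946838378906), (84.15145874023438, 82.39027404785156), 87.78703308105469)
```

```bash
python3 - <<'E'
from slope import *
for n in('top0','v8','w1t','w2t','w3t'):
    a=load(n)
    g=cv2.cvtColor(a['pixels'],cv2.COLOR_RGB2HSV)
    s=g[186:205,:,1].astype(float).mean(0)  # saturation profile: board vs console
    # low edge: board->console: sat crossing near u~308
    seg=s[296:325]; thr=(seg.min()+seg.max())/2; i=np.argmax(seg>thr); e=296+i-1+(thr-seg[i-1])/(seg[i]-seg[i-1])
    w=onplane(a,[[e,195]],52)[0]; print(n,round(e,2),w.round(1))
b=load('w2');
E
```

```text
top0 307.19 [483.   26.9  52. ]
v8 308.08 [483.   23.8  52. ]
w1t 317.24 [483.4  -8.2  52. ]
w2t 310.99 [483.1  13.7  52. ]
w3t 310.48 [483.1  15.4  52. ]
```

>>> send_rows(dp=[[0,-7,0],[0,-7,25],[0,-7,65],[0,-2,80],[0,0,90]], rot=[[0,0,0],[0,0,0],[0,0,0],[-0.05,0,0],[-0.2,0.006,0]])

```text
time: 10.9
tool_pos: [543.7, 71.9, 232.3]
tcp_rot: [-179.9, -14.8, -92.3]
ft_force: [0.4, -0.0, -1.2]
finger_gap: 24.0
```

>>> send_rows(dp=[[-10,35,0],[-15,75,10],[-20,110,20],[-25,145,30],[-25,180,30]], rot=[[-0.13,0.004,0],[-0.26,0.009,0],[-0.39,0.013,0],[-0.52,0.017,0],[-0.65,0.021,0]], jaw=50)

```text
time: 11.52
tool_pos: [517.9, 255.2, 261.7]
tcp_rot: [-179.7, -52.0, -92.3]
ft_force: [0.9, -0.7, -0.1]
finger_gap: 49.6
```

```bash
python3 - <<'E'
from slope import *
s=r.sense();print(*[np.round(s[k],2) for k in('time','tool_pos','tcp_rot','joint_pos','ft_force','wrist_torque','finger_gap')])
b=snap('side','x1');a=snap('top','x1t');print(slope('x1t'))
C=cloud(a);m=(C[...,0]>400)&(C[...,0]<640)&(C[...,1]>-20)&(C[...,1]<150)&(C[...,2]>53)&(C[...,2]<76)
m=cv2.morphologyEx(m.astype(np.uint8),cv2.MORPH_CLOSE,np.ones((7,7)));m=cv2.morphologyEx(m,cv2.MORPH_OPEN,np.ones((5,5)))
v,u=np.nonzero(m); p=onplane(a,np.c_[u,v],64.);print(cv2.minAreaRect(p[:,:2].astype(np.float32)))
cv2.imwrite('pics/e3.png',cv2.resize(b['pixels'][110:250,200:370,::-1],None,fx=4.5,fy=4,interpolation=cv2.INTER_CUBIC))
C=cloud(b);k=(C[...,0]>490)&(C[...,0]<600)&(C[...,1]>40)&(C[...,1]<110)&(C[...,2]>118)&(C[...,2]<160)&(b['pixels'].max(2)<60)
v,u=np.nonzero(k);print('side',u.mean(),v.mean(),k.sum(),u.min(),u.max())
Ct=cloud(a);kt=(Ct[...,0]>490)&(Ct[...,0]<600)&(Ct[...,1]>40)&(Ct[...,1]<110)&(Ct[...,2]>118)&(Ct[...,2]<160)&(a['pixels'].max(2)<75)
vt,ut=np.nonzero(kt);print('top',ut.mean(),vt.mean(),kt.sum(),vt.min(),vt.max())
def pln(s,uv):
    T=s['world_from_camera'];d=(rays(s,[uv])@T[:3,:3].T)[0];return T[:3,3],d
o1,d1=pln(b,(u.mean(),v.mean()));o2,d2=pln(a,(ut.mean(),vt.mean()))
t=np.linalg.lstsq(np.c_[d1,-d2],o2-o1,rcond=None)[0];print(o1+d1*t[0],o2+d2*t[1])
E
```

```text
11.52 [517.95 255.19 261.68] [-179.68  -52.05  -92.27] [ 41.33  34.52  64.2  -39.81 116.12 126.87] [ 0.9  -0.67 -0.06] [0.42 0.02 0.03] 49.57
[8.20000e-03 1.28000e-02 6.38857e+01]
((543.0330810546875, 77.68299102783203), (110.37053680419922, 160.28184509277344), 88.10453033447266)
side 265.9078947368421 185.6184210526316 76 253 278
top 296.4868421052632 173.17105263157896 76 161 186
[557.85976442  66.22643924 139.09529214] [544.20694283  62.76566482 136.46142375]
```

View pics/e3.png

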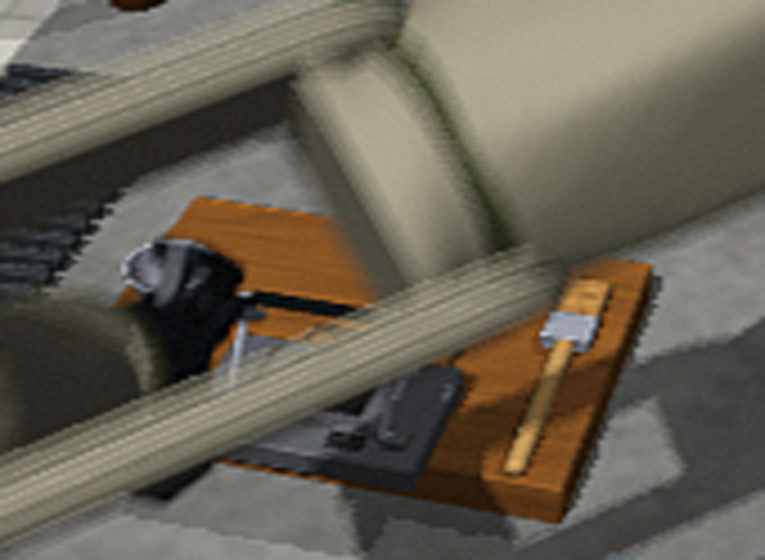

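```bash
python3 - <<'E'
from plan import *
from h import load,onplane
print('foil',onplane(load('top0'),[[199,118],[214,119],[185,202],[202,203]],53).round(0).tolist())
cc=O-51*ex+4*ez
phi=25;a=np.radians(phi);t=np.cos(a)*ex-np.sin(a)*ez;n=np.sin(a)*ex+np.cos(a)*ez
j=np.array([41.33,34.52,64.2,-39.81,116.12,126.87])
cur=np.array([517.95,255.19,261.68])
rot=toolrot(phi)
for nm,q in(('pre2',cc+15*n-90*t+40*ez),('pre',cc+15*n-50*t),('in',cc+15*n+6*t)):
    jj,e=ik(q,rot,j);j=jj;print(nm,q.round(1),jj.round(1),round(e,3),'wrist',(q-PK[5]*t).round(0),'rot',(rot*toolrot(90-52.05).inv()).as_rotvec().round(3))
# rotation commanded
E
```

```text
foil [[757.0, 420.0, 53.0], [754.0, 366.0, 53.0], [452.0, 455.0, 53.0], [450.0, 394.0, 53.0]]
pre2 [547.2 203.9 135.6] [ 39.2  49.   64.4 -47.5 112.3 131.7] 0.0 wrist [558. 522. 284.] rot [-0.226  0.007 -0.   ]
pre [546.  167.6  78.7] [ 37.1  50.5  68.9 -47.4 106.8 135. ] 0.0 wrist [557. 485. 227.] rot [-0.226  0.007 -0.   ]
in [544.3 116.9  55.1] [ 33.9  48.6  75.1 -48.7 101.9 136.4] 0.0 wrist [555. 435. 203.] rot [-0.226  0.007 -0.   ]
```

>>> send_rows(dp=[[10,-10,-40],[20,-25,-80],[29,-50,-125],[28.5,-70,-155],[28,-86,-182]], rot=[[-0.08,0.002,0],[-0.16,0.005,0],[-0.229,0.007,0],[-0.229,0.007,0],[-0.229,0.007,0]], jaw=50)

```text
time: 12.25
tool_pos: [545.6, 165.7, 76.5]
tcp_rot: [-180.0, -65.1, -92.1]
ft_force: [0.9, 0.5, 1.1]
finger_gap: 50.1
```

>>> send_rows(dp=[[0,0,0],[0,0,0]], rot=[[0,0,0],[0,0,0]])

```text
time: 12.5
tool_pos: [546.6, 168.0, 79.8]
tcp_rot: [-179.5, -65.0, -92.5]
ft_force: [-0.5, -0.0, 0.3]
finger_gap: 50.1
```

```bash
python3 - <<'E'
from slope import *
s=r.sense();print(*[np.round(s[k],2) for k in('time','tool_pos','tcp_rot','joint_pos','ft_force','wrist_torque','finger_gap')])
b=snap('side','y1');a=snap('top','y1t');print(slope('y1t'))
cv2.imwrite('pics/f1.png',np.hstack([cv2.resize(b['pixels'][110:260,190:350,::-1],(400,375),interpolation=cv2.INTER_CUBIC),cv2.resize(a['pixels'][130:230,220:350,::-1],(400,375),interpolation=cv2.INTER_CUBIC)]))
E
```

```text
12.5 [546.59 167.96  79.8 ] [-179.49  -64.98  -92.51] [ 37.09  50.55  68.74 -47.36 106.91 135.16] [-0.54 -0.01  0.25] [ 0.4  -0.05 -0.  ] 50.09
[-3.50000e-03  2.32000e-02  6.37767e+01]
```

View pics/f1.png

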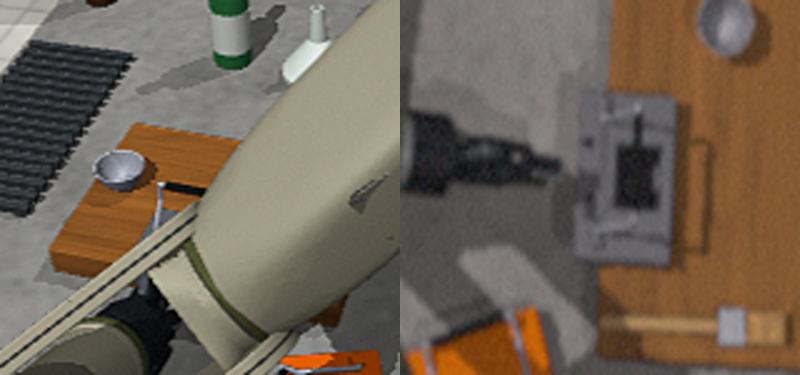

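>>> send_rows(dp=[[-0.5,-16,-7.5],[-1,-32,-15],[-1.4,-42,-19.3],[-1.6,-50.6,-23],[-1.6,-50.6,-23]], rot=[[0,0,0],[0,0,0],[0,0,0],[0,0,0],[0,0,0]])

```text
time: 13.22
tool_pos: [543.9, 116.0, 54.8]
tcp_rot: [-179.8, -65.1, -92.2]
ft_force: [-0.4, 0.2, 0.5]
finger_gap: 50.2
```

```bash
cat > look.py <<'E'
from slope import *
import sys
n=sys.argv[1]
s=r.sense();print(*[np.round(s[k],2) for k in('time','tool_pos','tcp_rot','joint_pos','ft_force','wrist_torque','finger_gap')])
b=snap('side',n);a=snap('top',n+'t');print(slope(n+'t'))
cv2.imwrite(f'pics/{n}c.png',np.hstack([cv2.resize(b['pixels'][90:260,190:350,::-1],(400,425),interpolation=cv2.INTER_CUBIC),cv2.resize(a['pixels'][130:230,240:350,::-1],(400,364),interpolation=cv2.INTER_CUBIC)[:425] if 0 else cv2.resize(a['pixels'][120:230,240:343,::-1],(400,425),interpolation=cv2.INTER_CUBIC)]))
E
python3 look.py y2
```

```text
13.22 [543.92 116.02  54.82] [-179.84  -65.09  -92.21] [ 33.85  48.7   75.1  -48.69 101.97 136.59] [-0.36  0.24  0.53] [ 0.42 -0.02 -0.04] 50.16
[-1.5400e-02  8.4000e-03  6.3963e+01]
```

View pics/y2c.png

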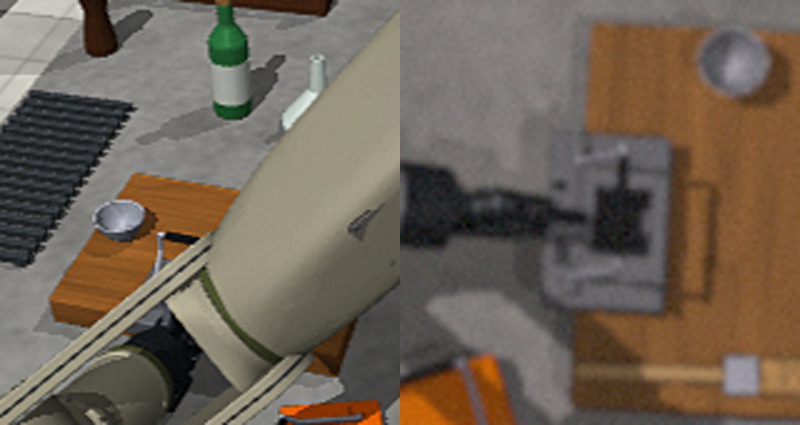

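```bash
cat > lift.py <<'E'
from plan import *
def cage(th,phi,g,dt=6,O=O):
    o,xc,zc=console(th,O); cc=o-51*xc+4*zc
    a=np.radians(phi);t=np.cos(a)*ex-np.sin(a)*ez;n=np.sin(a)*ex+np.cos(a)*ez
    return cc+(g/2-4)*n+dt*t
if __name__=='__main__':
    p0=cage(0,25,38)
    for th in(0,3,6,9,12,15,18,21): print(th,(cage(th,25,50)-p0).round(1).tolist())
E
python3 lift.py
```

```text
0 [-0.1, -2.5, 5.4]
3 [-0.1, -2.9, 10.8]
6 [-0.1, -3.5, 16.1]
9 [-0.1, -4.4, 21.4]
12 [-0.2, -5.6, 26.6]
15 [-0.2, -7.1, 31.8]
18 [-0.3, -8.8, 37.0]
21 [-0.4, -10.8, 42.0]
```

>>> send_rows(dp=[[-0.1,-2.5,5.4],[-0.1,-2.9,10.8],[-0.1,-3.5,16.1],[-0.1,-3.5,16.1]], rot=[[0,0,0],[0,0,0],[0,0,0],[0,0,0]])

```text
time: 13.82
tool_pos: [544.5, 113.7, 72.0]
tcp_rot: [-179.6, -65.0, -92.4]
ft_force: [-0.3, 2.0, -1.6]
finger_gap: 50.0
```

```bash
python3 look.py y3; python3 - <<'E'
from slope import *
C=cloud(load('y3t'))
k=(C[...,0]>468)&(C[...,0]<515)&(C[...,1]>25)&(C[...,1]<128)&(C[...,2]>50)&(C[...,2]<95)
P=C[k];c,*_=np.linalg.lstsq(np.c_[P[:,:2]-[500,80],np.ones(len(P))],P[:,2],rcond=None);print(c)
E
```

```text
13.82 [544.48 113.69  71.98] [-179.57  -65.02  -92.4 ] [ 33.68  46.76  75.94 -49.   102.47 135.72] [-0.33  2.   -1.64] [ 0.71 -0.02  0.04] 49.99
[-3.90000e-03  1.08500e-01  7.02027e+01]
[-8.87237242e-03  1.28544552e-01  7.06933852e+01]
```

View pics/y3c.png

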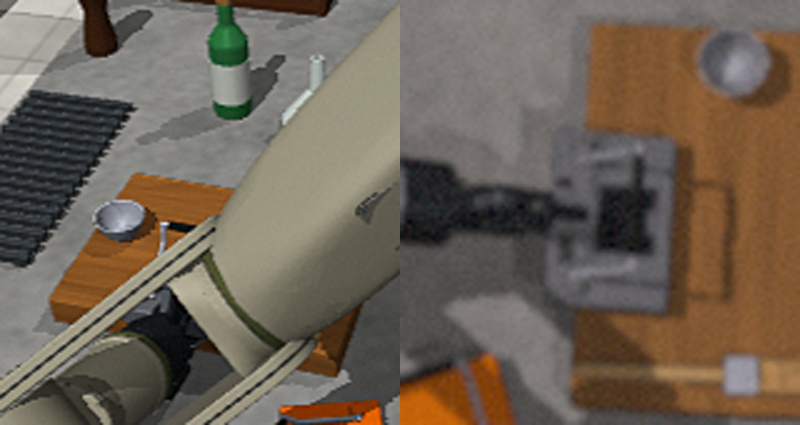

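>>> send_rows(dp=[[0,-0.9,5.3],[-0.1,-2.1,10.5],[-0.1,-3.6,15.7],[-0.2,-5.3,20.9],[-0.2,-5.3,20.9]], rot=[[0,0,0],[0,0,0],[0,0,0],[0,0,0],[0,0,0]])

```text
time: 14.55
tool_pos: [544.2, 108.1, 92.8]
tcp_rot: [-179.6, -65.0, -92.4]
ft_force: [0.0, 1.9, -1.4]
finger_gap: 50.1
```

```bash
python3 look.py y4; cat > tilt.py <<'E'
from slope import *
import sys
C=cloud(load(sys.argv[1])); hi=float(sys.argv[2])
k=(C[...,0]>468)&(C[...,0]<515)&(C[...,1]>25)&(C[...,1]<135)&(C[...,2]>52)&(C[...,2]<hi)
P=C[k]
for i in range(3):
    c,*_=np.linalg.lstsq(np.c_[P[:,:2]-[500,80],np.ones(len(P))],P[:,2],rcond=None)
    e=P[:,2]-np.c_[P[:,:2]-[500,80],np.ones(len(P))]@c; P=P[abs(e)<10]
print(len(P),c,np.degrees(np.arctan(c[1])),P[:,1].min(),P[:,1].max())
E
python3 tilt.py y4t 120
```

```text
14.55 [544.23 108.08  92.83] [-179.6   -65.03  -92.4 ] [ 33.3   44.31  77.15 -49.46 103.07 134.54] [ 0.05  1.93 -1.43] [ 0.72 -0.06 -0.  ] 50.08
[5.60000e-03 1.60500e-01 7.86304e+01]
351 [3.24624622e-03 3.21775787e-01 8.37166085e+01] 17.83691817131096 27.36129304228043 122.98247333625044
```

View pics/y4c.png

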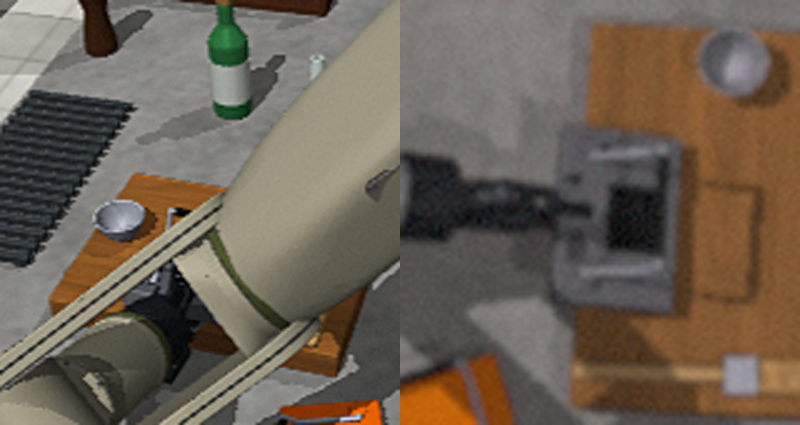

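>>> send_rows(dp=[[0,0,0],[0,0,0],[0,0,0],[0,0,0]], rot=[[0,0,0],[0,0,0],[0,0,0],[0,0,0]], jaw=32, force=20)

```text
time: 15.15
tool_pos: [544.0, 108.1, 92.1]
tcp_rot: [-179.7, -65.1, -92.3]
ft_force: [-0.2, 3.2, -1.2]
finger_gap: 32.2
```

```bash
python3 look.py y5; python3 tilt.py y5t 125
```

```text
15.15 [543.95 108.13  92.14] [-179.72  -65.06  -92.27] [ 33.32  44.38  77.14 -49.45 103.06 134.54] [-0.18  3.25 -1.18] [0.65 0.02 0.01] 32.18
[-1.43000e-02  1.33300e-01  7.87321e+01]
340 [1.58649448e-02 3.85186395e-01 8.91762476e+01] 21.06600600170015 27.332603485261007 118.71942582150018
```

View pics/y5c.png

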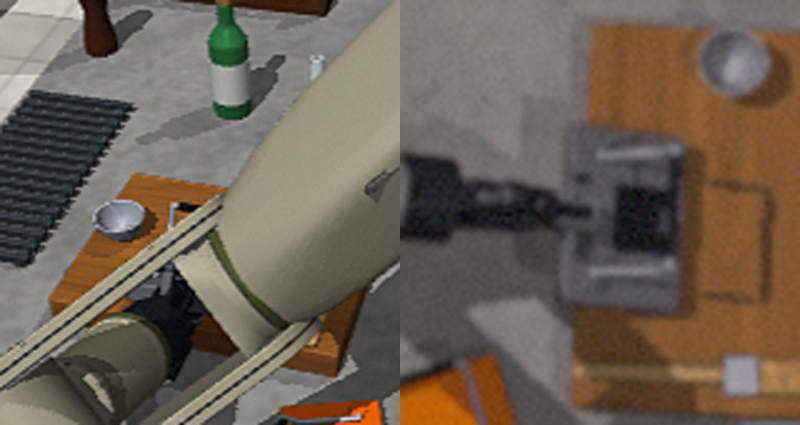

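>>> send_rows(dp=[[0,0,0],[0,0,0],[0,0,0],[0,0,0]], rot=[[0,0,0],[0,0,0],[0,0,0],[0,0,0]], jaw=18, force=30)

```text
time: 15.75
tool_pos: [544.0, 108.0, 92.3]
tcp_rot: [-179.7, -65.1, -92.3]
ft_force: [0.1, 0.0, 1.0]
finger_gap: 23.4
```

```bash
python3 look.py y6; python3 tilt.py y6t 130;  python3 - <<'E'
from lift import *
from h import r
s=r.sense(); 
# console pose if gripped flush at 25 deg; predicted top-mid vs tool
for th in (23,25,26):
    o,xc,zc=console(th); d=s['tool_pos']-o; print(th,'tcp in console: x',d@xc,'z',d@zc,'y',d@np.cross(zc,xc))
E
```

```text
15.75 [543.98 108.03  92.34] [-179.7   -65.07  -92.3 ] [ 33.31  44.37  77.15 -49.46 103.08 134.54] [0.06 0.02 0.95] [ 0.06 -0.01 -0.07] 23.42
[6.64000e-02 2.40000e-01 8.48771e+01]
314 [-5.64483639e-03  4.03485854e-01  9.27207975e+01] 21.973378720887204 27.327835021953724 115.55638268031723
23 tcp in console: x -44.26593638269808 z 16.064524161726858 y -0.03726146961449932
25 tcp in console: x -44.75549320881466 z 12.673432905759979 y -0.03726146961445436
26 tcp in console: x -44.95502912129561 z 10.970344034406093 y -0.03726146961442592
```

View pics/y6c.png

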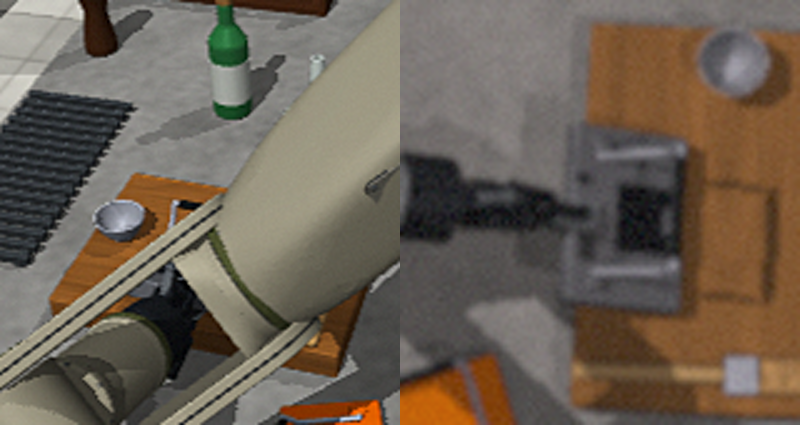

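```bash
cat > tip.py <<'E'
from plan import *
def tcp(th,x=-44.8,z=12.5):
    o,xc,zc=console(th); return o+x*xc+z*zc
def seq(a,ths):
    p0=tcp(a)
    print('from',a)
    for t in ths: print(t,(tcp(t)-p0).round(1).tolist(),(np.radians(t-a)*ey).round(4).tolist())
if __name__=='__main__':
    j=np.array([33.31,44.37,77.15,-49.46,103.08,134.54]);jp=j
    for th in range(25,121,6):
        j,e=ik(tcp(th),toolrot(th),j); print(th,tcp(th).round(1),j.round(1),round(e,3))
    seq(25,[28,32,36,40,44]);seq(44,[48,52,56,60,64]);seq(64,[68,72,75,78,80]);seq(80,[82,84,86,88,90]);seq(90,[92,94,96,98,100]);seq(100,[102,104,106,108,110])
    seq(110,[111,112,113,114,115,116])
E
python3 tip.py
```

```text
25 [544.  108.2  92.2] [ 33.3  44.3  77.2 -49.4 103.  134.4] 0.0
31 [543.8 102.3 100.6] [ 31.7  38.7  80.7 -46.3  99.3 132.7] 0.0
37 [543.6  95.5 108.4] [ 29.8  33.2  84.  -43.1  95.7 130.5] 0.0
43 [543.3  88.  115.6] [ 27.5  27.9  87.1 -39.6  92.1 127.7] 0.0
49 [543.1  79.7 121.9] [ 24.7  22.9  89.9 -35.9  88.7 124.5] 0.0
55 [542.8  70.8 127.4] [ 21.5  18.2  92.6 -31.9  85.6 120.6] 0.0
61 [542.5  61.5 131.9] [ 18.   14.   94.9 -27.4  82.7 116.2] 0.0
67 [542.1  51.6 135.5] [ 14.   10.3  97.  -22.4  80.2 111.2] 0.0
73 [541.8  41.5 138.1] [  9.6   7.2  98.7 -17.   78.1 105.6] 0.0
79 [541.5  31.1 139.7] [  4.9   4.8 100.1 -11.2  76.7  99.6] 0.0
85 [541.1  20.7 140.2] [  0.    3.3 101.1  -5.2  75.9  93.2] 0.0
91 [540.8  10.2 139.9] [ -5.    2.6 101.6   1.   75.8  86.6] 0.0
97 [ 5.404e+02 -3.000e-01  1.400e+02] [-10.    2.8 101.7   7.1  76.5  80.2] 0.0
103 [540.1 -10.7 139. ] [-14.9   3.9 101.4  13.   78.   74. ] 0.0
109 [539.7 -21.  137. ] [-19.5   5.8 100.7  18.4  79.9  68.2] 0.0
115 [539.4 -31.  134. ] [-23.7   8.5  99.6  23.3  82.3  62.9] 0.0
from 25
28 [-0.1, -2.8, 4.3] [0.0523, -0.0
[... 950 characters left out ...]
, -7.0, 0.3] [0.0698, -0.0023, 0.0]
96 [-0.3, -10.5, 0.3] [0.1047, -0.0035, 0.0]
98 [-0.5, -14.0, 0.1] [0.1395, -0.0046, 0.0]
100 [-0.6, -17.4, -0.2] [0.1744, -0.0058, 0.0]
from 100
102 [-0.1, -3.5, -0.4] [0.0349, -0.0012, 0.0]
104 [-0.2, -6.9, -0.9] [0.0698, -0.0023, 0.0]
106 [-0.3, -10.4, -1.5] [0.1047, -0.0035, 0.0]
108 [-0.5, -13.8, -2.2] [0.1395, -0.0046, 0.0]
110 [-0.6, -17.2, -3.1] [0.1744, -0.0058, 0.0]
from 110
111 [-0.1, -1.7, -0.5] [0.0174, -0.0006, 0.0]
112 [-0.1, -3.4, -1.0] [0.0349, -0.0012, 0.0]
113 [-0.2, -5.0, -1.5] [0.0523, -0.0017, 0.0]
114 [-0.2, -6.7, -2.0] [0.0698, -0.0023, 0.0]
115 [-0.3, -8.3, -2.6] [0.0872, -0.0029, 0.0]
116 [-0.3, -10.0, -3.2] [0.1047, -0.0035, 0.0]
```

>>> send_rows(dp=[[-0.1,-2.8,4.3],[-0.2,-7.0,9.8],[-0.4,-11.5,15.0],[-0.5,-16.3,19.9],[-0.7,-21.5,24.5]], rot=[[0.0523,-0.0017,0],[0.1221,-0.0041,0],[0.1919,-0.0064,0],[0.2617,-0.0087,0],[0.3314,-0.011,0]])

```text
time: 16.48
tool_pos: [543.3, 86.3, 117.9]
tcp_rot: [-179.8, -46.0, -92.2]
ft_force: [-2.3, -2.7, 3.7]
finger_gap: 23.2
```

```bash
python3 look.py z1
```

```text
16.48 [543.26  86.27 117.91] [-179.83  -46.    -92.21] [ 26.98  26.96  87.53 -39.03  91.66 127.36] [-2.34 -2.67  3.7 ] [-0.94  0.25 -0.36] 23.18
[0. 0. 0.]
```

View pics/z1c.png

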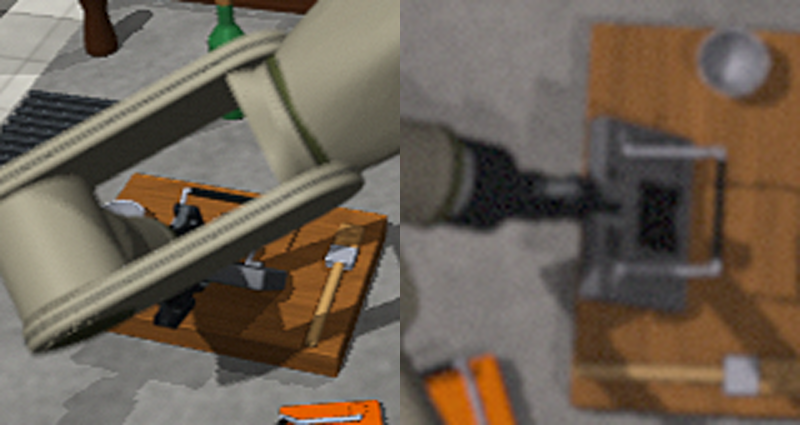

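>>> send_rows(dp=[[-0.2,-5.5,4.7],[-0.4,-11.3,8.7],[-0.6,-17.3,12.2],[-0.8,-23.6,15.3],[-1.0,-30.0,17.9]], rot=[[0.0698,-0.0023,0],[0.1395,-0.0046,0],[0.2093,-0.0069,0],[0.2791,-0.0093,0],[0.3489,-0.0116,0]])

```text
time: 17.2
tool_pos: [542.7, 56.0, 135.8]
tcp_rot: [-179.9, -26.1, -92.1]
ft_force: [-2.1, -3.2, 5.9]
finger_gap: 23.2
```

```bash
python3 look.py z2
```

```text
17.2 [542.74  56.03 135.77] [-179.92  -26.1   -92.09] [ 15.99  12.    95.86 -25.04  81.56 113.87] [-2.13 -3.22  5.86] [-1.25  0.19 -0.03] 23.18
[0. 0. 0.]
```

View pics/z2c.png

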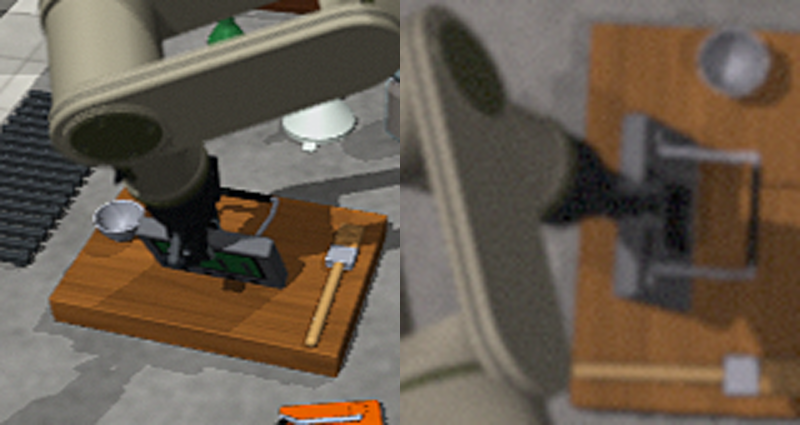

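>>> send_rows(dp=[[-0.2,-6.6,2.9],[-0.4,-13.4,4.9],[-0.6,-18.5,5.9],[-0.8,-23.7,6.6],[-0.9,-27.2,7.0]], rot=[[0.0698,-0.0023,0],[0.1395,-0.0046,0],[0.1919,-0.0064,0],[0.2442,-0.0081,0],[0.2791,-0.0093,0]])

```text
time: 17.92
tool_pos: [542.0, 28.9, 142.0]
tcp_rot: [-180.0, -10.1, -92.1]
ft_force: [1.0, -2.8, 5.3]
finger_gap: 23.1
```

```bash
python3 look.py z3
```

```text
17.92 [541.99  28.93 142.02] [-179.99  -10.12  -92.08] [  4.12   4.52 100.03 -10.34  76.75  98.69] [ 1.03 -2.81  5.3 ] [-0.72 -0.18  0.03] 23.12
[0. 0. 0.]
```

View pics/z3c.png

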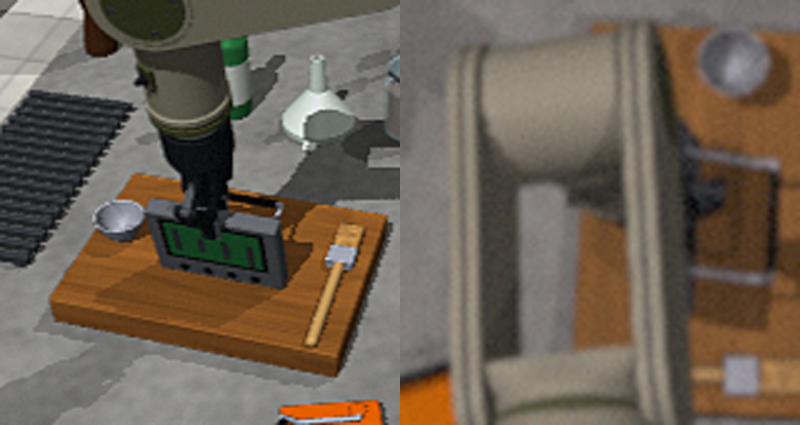

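>>> send_rows(dp=[[-0.1,-3.5,0.8],[-0.2,-7.0,1.1],[-0.3,-10.5,1.1],[-0.5,-14.0,1.0],[-0.6,-17.5,0.8]], rot=[[0.0349,-0.0012,0],[0.0698,-0.0023,0],[0.1047,-0.0035,0],[0.1395,-0.0046,0],[0.1744,-0.0058,0]])

```text
time: 18.65
tool_pos: [540.7, 11.9, 141.9]
tcp_rot: [179.9, 0.0, -92.1]
ft_force: [1.9, -2.0, -0.1]
finger_gap: 23.4
```

>>> send_rows(dp=[[-0.1,-3.5,0.2],[-0.2,-7.0,0.3],[-0.3,-10.5,0.3],[-0.5,-14.0,0.1],[-0.6,-17.4,-0.2]], rot=[[0.0349,-0.0012,0],[0.0698,-0.0023,0],[0.1047,-0.0035,0],[0.1395,-0.0046,0],[0.1744,-0.0058,0]])

```text
time: 19.27
tool_pos: [540.1, -5.7, 142.3]
tcp_rot: [179.9, 10.1, -92.1]
ft_force: [-3.1, -2.6, 5.7]
finger_gap: 23.5
```

```bash
python3 look.py z4
```

```text
19.27 [540.06  -5.67 142.28] [179.9   10.07 -92.07] [-12.51   3.12 101.46  10.12  77.54  77.18] [-3.12 -2.61  5.71] [-0.48  0.19 -0.04] 23.52
[0. 0. 0.]
```

View pics/z4c.png

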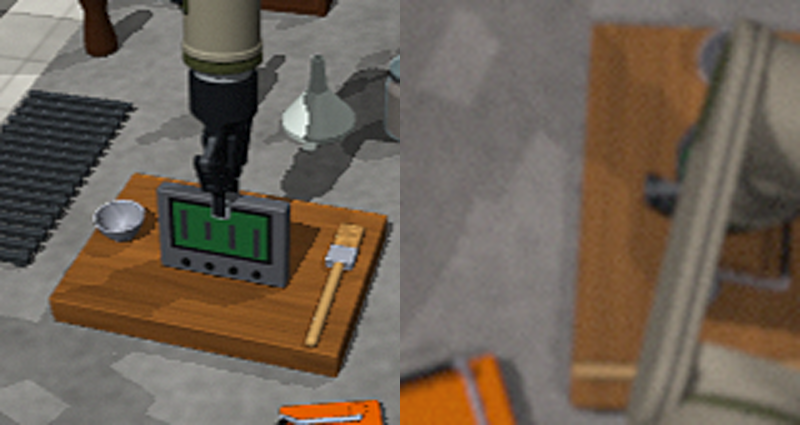

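>>> send_rows(dp=[[-0.1,-3.5,0.0],[-0.2,-6.9,-0.4],[-0.3,-10.4,-0.9],[-0.5,-13.8,-1.6],[-0.6,-17.2,-2.5]], rot=[[0.0349,-0.0012,0],[0.0698,-0.0023,0],[0.1047,-0.0035,0],[0.1395,-0.0046,0],[0.1744,-0.0058,0]])

```text
time: 20.0
tool_pos: [539.6, -23.1, 139.9]
tcp_rot: [179.9, 20.1, -92.1]
ft_force: [-3.6, -2.1, 4.8]
finger_gap: 23.2
```

```bash
python3 look.py z5; python3 - <<'E'
from h import *
b=load('z5')
cv2.imwrite('pics/z5b.png',cv2.resize(b['pixels'][140:230,230:350,::-1],None,fx=6,fy=6,interpolation=cv2.INTER_CUBIC))
E
```

```text
20.0 [539.57 -23.1  139.87] [179.9   20.08 -92.08] [-20.28   6.07 100.38  19.26  80.71  67.44] [-3.56 -2.06  4.79] [-0.22  0.26  0.07] 23.23
[0. 0. 0.]
```

View pics/z5b.png

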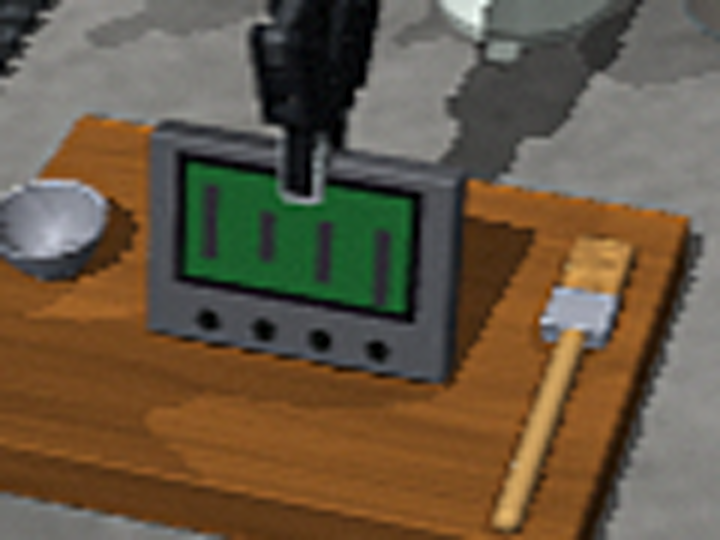

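```bash
cat > face.py <<'E'
from h import *
import sys
b=load(sys.argv[1]);C=cloud(b);hsv=cv2.cvtColor(b['pixels'],cv2.COLOR_RGB2HSV)
g=(hsv[...,0]>45)&(hsv[...,0]<85)&(hsv[...,1]>100)&(C[...,0]>450)&(C[...,0]<640)&(C[...,1]<80)&(C[...,1]>-80)&(C[...,2]>40)&(C[...,2]<170)
g=cv2.erode(cv2.morphologyEx(g.astype(np.uint8),cv2.MORPH_CLOSE,np.ones((3,3))),np.ones((3,3)))>0
P=C[g];c=P.mean(0)
for i in range(3):
    c=P.mean(0);u,s,v=np.linalg.svd(P-c,full_matrices=False);n=v[2];n*=np.sign(n[1]);d=(P-c)@n;P=P[abs(d)<12]
print(len(P),c.round(1),n.round(3),'theta',90+np.degrees(np.arcsin(n[2])),'z',P[:,2].min().round(),P[:,2].max().round())
E
for i in z3 z4 z5; do python3 face.py $i; done
```

```text
297 [543.7  34.3 103.9] [ 0.036  0.979 -0.203] theta 78.27978209258137 z 80.0 130.0
264 [548.5  11.9 109.4] [0.039 0.988 0.151] theta 98.66787984631682 z 93.0 125.0
253 [5.386e+02 1.000e-01 1.113e+02] [0.038 0.946 0.322] theta 108.76913963814528 z 96.0 125.0
```

>>> send_rows(dp=[[-0.1,-1.7,-0.4],[-0.1,-3.4,-0.8],[-0.2,-5.0,-1.3],[-0.2,-6.7,-1.8],[-0.2,-6.7,-1.8]], rot=[[0.0174,-0.0006,0],[0.0349,-0.0012,0],[0.0523,-0.0017,0],[0.0698,-0.0023,0],[0.0698,-0.0023,0]])

```text
time: 20.72
tool_pos: [539.3, -30.0, 138.0]
tcp_rot: [179.9, 24.0, -92.1]
ft_force: [-2.3, -1.7, 6.0]
finger_gap: 23.5
```

```bash
python3 look.py z6; python3 face.py z6
```

```text
20.72 [539.33 -29.98 138.04] [179.87  24.04 -92.12] [-23.13   7.87  99.65  22.51  82.33  63.97] [-2.26 -1.68  6.03] [-0.15  0.33  0.14] 23.54
[0. 0. 0.]
296 [535.   12.3 126. ] [ 0.062  0.676 -0.734] theta 42.74835361159751 z 96.0 876.0
```

```bash
sed -i 's/^P=C\[g\];/P=C[g];P=P[P[:,2]<200];/' face.py; for i in z5 z6; do python3 face.py $i; done;  python3 - <<'E'
from h import *
b=load('z6')
cv2.imwrite('pics/z6b.png',cv2.resize(b['pixels'][140:230,230:350,::-1],None,fx=6,fy=6,interpolation=cv2.INTER_CUBIC))
E
```

```text
516 [541.9   0.  111.1] [0.035 0.944 0.328] theta 109.16183393401622 z 84.0 138.0
600 [541.4  -4.9 110.3] [0.038 0.924 0.38 ] theta 112.30913165022106 z 84.0 139.0
```

View pics/z6b.png

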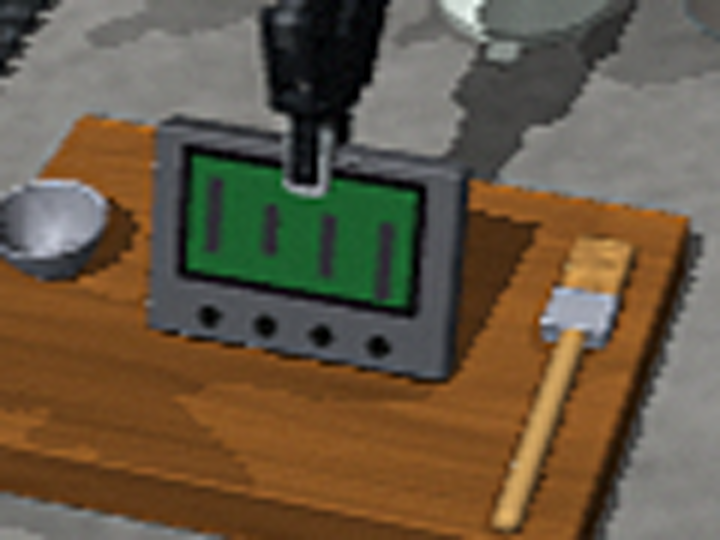

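>>> send_rows(dp=[[0,-0.8,-0.3],[-0.1,-1.6,-0.6],[-0.1,-2.5,-0.9],[-0.1,-3.3,-1.2],[-0.1,-3.3,-1.2]], rot=[[0.0087,-0.0003,0],[0.0174,-0.0006,0],[0.0262,-0.0009,0],[0.0349,-0.0012,0],[0.0349,-0.0012,0]])

```text
time: 21.45
tool_pos: [539.3, -32.6, 137.2]
tcp_rot: [179.9, 26.1, -92.1]
ft_force: [-3.0, -0.0, 7.5]
finger_gap: 23.2
```

```bash
python3 look.py z7; python3 face.py z7
```

```text
21.45 [539.31 -32.64 137.23] [179.88  26.08 -92.08] [-24.45   8.87  99.23  24.11  83.21  62.3 ] [-3.02 -0.03  7.54] [0.04 0.36 0.09] 23.25
[0. 0. 0.]
607 [541.4  -6.7 110.3] [0.033 0.911 0.412] theta 114.32246027535766 z 84.0 139.0
```

>>> send_rows(dp=[[0,-0.8,-0.3],[-0.1,-1.6,-0.5],[-0.1,-1.6,-0.5]], rot=[[0.0087,-0.0003,0],[0.0174,-0.0006,0],[0.0174,-0.0006,0]])

```text
time: 21.92
tool_pos: [539.4, -33.8, 137.7]
tcp_rot: [179.9, 27.1, -92.0]
ft_force: [-5.6, 2.8, 13.7]
finger_gap: 23.2
```

```bash
python3 look.py z8; python3 face.py z8; python3 - <<'E'
from h import *
a=load('z8t');b=load('z8')
cv2.imwrite('pics/z8b.png',np.hstack([cv2.resize(b['pixels'][140:230,230:350,::-1],(480,360),interpolation=cv2.INTER_CUBIC),cv2.resize(a['pixels'][140:230,270:350,::-1],(320,360),interpolation=cv2.INTER_CUBIC)]))
E
```

```text
21.92 [539.44 -33.81 137.68] [179.92  27.11 -92.02] [-25.09   9.35  98.97  24.92  83.74  61.5 ] [-5.56  2.8  13.74] [0.46 0.78 0.19] 23.18
[0. 0. 0.]
609 [542.1  -7.4 111. ] [0.039 0.901 0.433] theta 115.64875511876664 z 85.0 139.0
```

View pics/z8b.png

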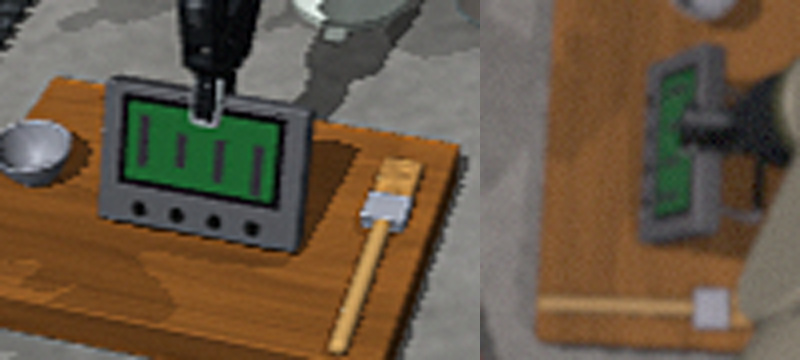

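>>> send_rows(dp=[[0,0.4,0.4],[0,0.6,0.7],[0,0.6,0.7]], rot=[[-0.005,0,0],[-0.009,0.0003,0],[-0.009,0.0003,0]])

```text
time: 22.4
tool_pos: [539.3, -33.3, 137.5]
tcp_rot: [179.9, 26.5, -92.0]
ft_force: [-3.1, 1.5, 8.0]
finger_gap: 23.6
```

```bash
python3 look.py z9; python3 face.py z9
```

```text
22.4 [539.29 -33.28 137.5 ] [179.9   26.55 -92.04] [-24.75   9.08  99.11  24.47  83.46  61.92] [-3.1   1.46  8.03] [0.06 0.33 0.08] 23.58
[0. 0. 0.]
553 [543.5  -7.  110.2] [0.036 0.907 0.421] theta 114.8704499794062 z 85.0 138.0
```

>>> send_rows(dp=[[0,0,0.5],[0,0,0.6],[0,0,0.6]], rot=[[0,0,0],[0,0,0],[0,0,0]])

```text
time: 22.88
tool_pos: [539.2, -33.4, 137.6]
tcp_rot: [179.9, 26.5, -92.1]
ft_force: [-1.3, 2.3, 5.0]
finger_gap: 23.3
```

>>> send_rows(dp=[[0,0,0],[0,0,0],[0,0,0],[0,0,0]], rot=[[0,0,0],[0,0,0],[0,0,0],[0,0,0]], jaw=27)

```text
time: 23.38
tool_pos: [539.1, -33.7, 137.3]
tcp_rot: [179.9, 26.4, -92.1]
ft_force: [0.4, 0.1, 1.1]
finger_gap: 26.9
```

```bash
python3 look.py za; python3 face.py za
```

```text
23.38 [539.09 -33.65 137.33] [179.86  26.43 -92.09] [-24.73   9.05  99.12  24.36  83.44  62.  ] [0.36 0.1  1.13] [-0.21  0.01  0.02] 26.9
[0. 0. 0.]
554 [541.4  -7.3 110.7] [0.036 0.911 0.411] theta 114.25983997881075 z 84.0 138.0
```

>>> send_rows(dp=[[0,0,0],[0,0,0],[0,0,0]], rot=[[0,0,0],[0,0,0],[0,0,0]], jaw=40)

```text
time: 23.85
tool_pos: [539.2, -33.7, 137.5]
tcp_rot: [179.9, 26.4, -92.1]
ft_force: [0.5, -0.4, 0.5]
finger_gap: 39.7
```

>>> send_rows(dp=[[0,-3,6],[0,-8,16],[0,-16,32],[0,-30,60],[0,-50,100]], rot=[[0,0,0],[0,0,0],[0,0,0],[0,0,0],[0,0,0]])

```text
time: 24.48
tool_pos: [538.6, -84.1, 238.7]
tcp_rot: [179.8, 26.4, -92.1]
ft_force: [0.9, -0.7, -0.1]
finger_gap: 40.1
```

>>> send_rows(dp=[[-10,-30,30],[-25,-70,50],[-40,-110,60],[-60,-150,60],[-60,-150,60]], rot=[[0,0,0],[0,0,0],[0,0,0],[0,0,0],[0,0,0]])

```text
time: 25.1
tool_pos: [478.1, -236.9, 298.7]
tcp_rot: [179.9, 26.3, -92.3]
ft_force: [1.3, 0.3, 0.5]
finger_gap: 40.2
```

```bash
python3 look.py zb; python3 face.py zb; python3 - <<'E'
from h import *
a=load('zbt');b=load('zb')
cv2.imwrite('pics/zbb.png',np.hstack([cv2.resize(b['pixels'][140:240,210:350,::-1],(480,360),interpolation=cv2.INTER_CUBIC),cv2.resize(a['pixels'][120:230,270:370,::-1],(320,360),interpolation=cv2.INTER_CUBIC)]))
E
```

```text
25.1 [ 478.08 -236.91  298.7 ] [179.91  26.32 -92.31] [-44.5    9.27  81.53  19.99 106.65  50.61] [1.27 0.27 0.52] [-0.19  0.    0.01] 40.2
[0. 0. 0.]
609 [543.7  -7.6 111.5] [0.031 0.91  0.413] theta 114.40954421495918 z 85.0 138.0
```

View pics/zbb.png

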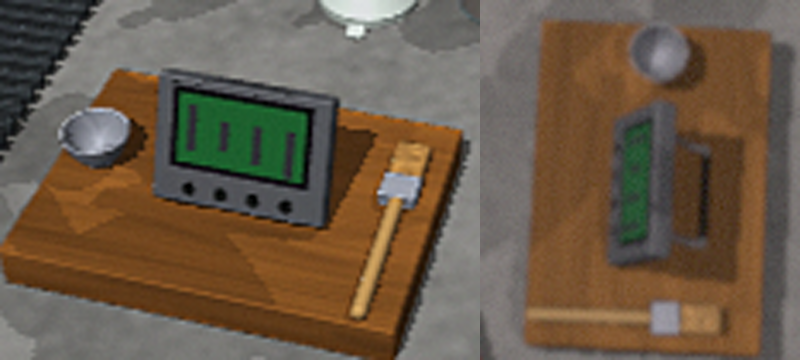

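View pics/zb.png

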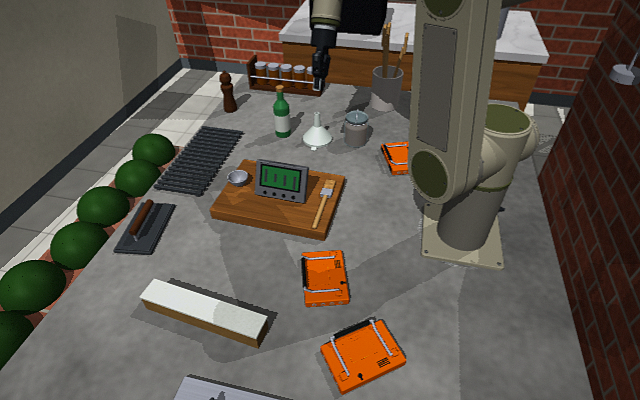

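The console stands on its stand at side (282,181), the gripper is clear at (320,70), and the bowl, brush, box, bottle, funnel and jar are where they were. I'll let it settle briefly, then hand in.

>>> send_rows(dp=[[0,0,0],[0,0,0],[0,0,0],[0,0,0]], rot=[[0,0,0],[0,0,0],[0,0,0],[0,0,0]])

```text
time: 25.7
tool_pos: [479.3, -233.3, 297.5]
tcp_rot: [179.9, 26.4, -92.0]
ft_force: [-0.9, -1.0, 0.3]
finger_gap: 39.7
```

```bash
python3 look.py zc; python3 face.py zc; python3 - <<'E'
from h import *
a,b=load('side0')['pixels'].astype(int),load('zc')['pixels'].astype(int)
d=abs(a-b).sum(2)
for n,(u0,u1,v0,v1) in dict(foil=(140,275,278,345),orange1=(303,350,250,305),orange2=(322,405,320,392),bottle=(272,292,88,137),funnel=(303,332,112,147),jar=(345,370,110,145),bowl=(225,250,170,186),brush=(312,336,178,232)).items(): print(n,np.median(d[v0:v1,u0:u1]),d[v0:v1,u0:u1].mean().round(1))
print(job.hand_in())
E
```

```text
25.7 [ 479.28 -233.31  297.49] [179.87  26.42 -92.05] [-44.15   9.26  81.69  20.05 106.57  50.65] [-0.87 -1.04  0.27] [-0.18  0.02 -0.  ] 39.68
[0. 0. 0.]
620 [542.9  -7.6 111.4] [0.026 0.904 0.428] theta 115.31397961774255 z 84.0 139.0
foil 10.0 20.0
orange1 9.0 24.4
orange2 7.0 9.8
bottle 7.0 7.8
funnel 9.0 10.0
jar 8.0 15.0
bowl 12.0 19.7
brush 47.0 46.9
the job is handed in; nothing more can be done
None
```

The thermometer is standing by itself on the board, leaning on its fully opened stand. I handed the job in at about 26 s of the 64 s allowed.

- **Opening the stand:** I gripped the bar and swung the stand open. It overran its stop slightly: the thermometer tilted about 4° and ended up about 4 mm farther onto the board. After I let go, the stand measured about 2° short of fully open. A gentle nudge brought the bar to y = 63, z = 136.5 mm, against 62.6 and 137.7 mm for fully open.
- **Tipping up:** I lifted the thermometer under the overhanging top edge to about 20°, gripped that edge, and rolled it over its bottom edge. I then lowered it slowly until the bar touched the board, eased off and released. The wrist readings peaked at about 15 N.
- **Last checks:** After I let go, the screen measured 114.3 to 115.3° from flat, which is a lean of about 25°, steady within camera noise. The gripper was clear and the wrist force near zero.
- **Other things:** The pictures show the other things where they were. The one check that stood out was the brush area, where the image differed more from the start (47, against 7 to 12 elsewhere). The arm never touched the brush, and in the pictures it looks unmoved. I put the difference down to changed shadow but did not measure the brush's position separately.

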